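Find the socket and load the shaker holder

ROBOT

A 6-joint arm with a two-finger parallel gripper is mounted at the origin on the work surface; the furniture and walls round the work are solid. World frame = base frame: x ahead of the robot, y to its left, z up, the work surface at z = 0. Lengths are in mm, angles in degrees, forces in N, time in s.
With the tool pointing down it reaches from about 350 to 850 mm from the base axis. Payload 8.1 kg.
Tool frame: the origin (TCP) lies between the finger pads; the fingertips stand 22 mm ahead of it and the grasp point (between the pads) lies 3 mm ahead of it; z points along the fingers, y is the direction in which the jaws open and shut (so a half turn about z gives the same grasp; the last joint's range is limited). The gripper opens to 85 mm and grips with 20 to 120 N. Pads are 22 mm wide; open, the fingers measure 114 mm over their backs; the gripper's body (76 mm by 85 mm) begins 54 mm behind the grasp point. The pads swing forward as they close: fully open they stand 13 mm farther back than shut.
Start: joints at [-73.247, 7.471, 85.268, -0, 87.261, -4.893], TCP at [221.346, -557.684, 253.292] pointing down, gripper open.
Joint ranges: [-169.43, 169.43], [-51.17, 129.36], [1.28, 143.12], [-76.62, 256.62], [0, 156.53], [-152.29, 152.29]. Speed limits (degrees/s): [136.94, 136.94, 159.86, 180, 180, 180].

INTERFACE

Orientations are given as [roll, pitch, yaw] about the fixed x, y, z axes, in that order (R = Rz(yaw) Ry(pitch) Rx(roll)).
In Python, from bench import r gives the robot as it stands.
- The arm moves only by the tool drive_tool, never from a script. Its argument "moves" is a list of rows, each a list of 2 entries, a list of its own where there are three numbers: the shift along the world's x, y, z in mm, then the turn about the world's z in degrees. A call has exactly 8 rows; each row is the pose to reach, as a shift and turn from the pose commanded when the call began; what a row does not reach only later rows make up. A row lasts 1/12 s, in which the tool goes at most 41.7 mm and 7.16 degrees, less where a joint would pass 70% of its speed; a pose out of reach is approached as far as the arm can. A call with a gripper value outside its range is refused whole. "fingers" is the finger opening in mm, from 0 to 85.4, set as the call begins (left out, the last holds). The fingers move at their own pace and stop on an object; "squeeze" is the grip in N (left out, the last holds). Time passes only in rows, so rows that repeat a pose let the fingers close, or fill a call up. It gives the time, the measured TCP pose, the force and the opening at its end, in the units of the state.
- r.sense(): the state, without advancing time (a new reading comes with each control period).
- r.snapshot(name): name is "scene" or "top" or "wrist"; returns a dict with "pixels" (400x640x3 uint8, red, green, blue), "camera_matrix" (3x3 intrinsics, pixels), "xyz" and "orientation" of the camera in the world. Camera axes: x right, y down, z forward; pixel columns grow to the right and rows downward; lengths in mm; the calibration is good to about 2 mm. A picture is of the moment at which its call begins. There is no depth.
- r.hand_in(): hands the job in, once; it reports no verdict.
The state is a dict: "time": time; "joint_pos": joint angles; "qd": joint speeds; "joint_efforts": joint torques, N m; "tool_pos": TCP position; "tcp_rot": TCP orientation; "ft_force": force on the tool from outside, world axes, zero at the start; "wrist_torque": the same for the moment, N m; "finger_gap": finger opening in mm.
Only numpy, scipy, OpenCV 4.12 (cv2) and the standard library are available. Lean on these libraries where they do the work, as an engineer would, in place of code of your own. Each camera call takes 0.05 s, during which the arm holds its last target.

TASK

The steel shaker holder is standing loose on its round stand, with its foot beside the socket that it hides. Without lifting it off the stand, slide it about until its foot drops fully home in the socket. Then set the steel pepper shaker down in the holder's cup, upright, without dropping it, and leave everything else where it is.

Things in the scene. Friction and masses are not known exactly. Their poses are not given: they have to be found in the camera images.
- stand: Round steel stand fixed to the worktop, 196 mm across, 16 mm high. Origin: centre of its underside, on the worktop; z up. Its top is a ring round a central round well.
- well (a point): Centre of the well's floor, 13 mm over the worktop. The well is 104 mm across, 3 mm deep, flat. In its floor is one blind round socket, 48 mm across, 10 mm deep, its centre 16 to 24 mm from this point in an unknown direction (not told by the stand's yaw), hidden under the holder at the start.
- holder: Loose round steel holder, 63 mm high, 0.28 to 0.46 kg. Origin: centre of its foot's underside; z up. From below: solid foot 44 mm across, 14 mm high; flange 104 mm across from 14 to 19 mm; open cup from 19 to 63 mm, 73 mm across outside. It starts with its foot on the well's floor, within 4 mm of the well's centre, beside the socket. Seated, its origin is 3 mm over the worktop.
- cup_floor (a point): Centre of the flat inner floor of the holder's cup, 19 mm above the holder's origin. The cup is 66 mm across inside, 44 mm deep, wall 3.5 mm. The holder slides easily (friction about 0.25) when pushed low inside the cup, but tips when pushed high; over the socket it tips, then drops 10 mm by its weight. Seated, this point is 22 mm and the rim 66 mm over the worktop.
- shaker: Plain brushed steel pepper shaker with small holes in its domed top, no label, 58 mm across, 95 mm high, 0.13 to 0.22 kg; stands upright on the worktop to the right of the stand. Origin: centre of its underside; z up. Standing in the seated holder, its origin is 22 mm over the worktop.
- spice_jar: Bystander: white-capped clear spice jar, 47 mm across, 98 mm high, near the shaker. Origin: centre of its underside.
- bowls: Bystander: nested stack of small white dishes, 69 mm across, 78 mm high, near the shaker. Origin: centre of its underside.
There are look-alikes about, which are no part of the job. Leave any green look-alike of the holder alone.

How it is judged (in metres and radians):
On the way, in this order (a step that is already met when the one before it is completed fails the run):
1. the holder's foot is fully down in the socket and the holder is level (z of holder in the frame of stand below 0.006 m and horizontal distance between holder and stand below 0.028 m and angle between holder's own z axis and vertical below 0.06 rad), for 0.2 s.
2. the shaker stands on the floor of the cup (z of shaker in the frame of holder between 0.015 and 0.023 m and horizontal distance between shaker and holder below 0.008 m and angle between shaker's own z axis and vertical below 0.1 rad), for 0.2 s.
At the end, for the whole second after the job is handed in: The holder is seated in the socket (its underside less than 6 mm over the worktop, its axis within 28 mm of the stand's centre, tilted less than 0.06 rad), and the shaker stands upright in its cup (within 0.1 rad, centred within 8 mm, its underside within 4 mm of the cup's floor), both at rest (all of step 1 and all of step 2 and linear speed of each of shaker, holder below 0.02 m/s); the robot touches nothing.
It fails at once if the holder is lifted off the stand (its underside more than 20 mm over the well's floor) (z of holder in the frame of stand above 0.033 m).
It fails at once if the holder is tipped over (by more than 0.6 rad) (angle between holder's own z axis and vertical above 0.6 rad).
It fails at once if the shaker is dropped into the cup (it moves faster than 0.6 m/s inside it) (horizontal distance between shaker and holder below 0.02 m and z of shaker in the frame of holder below 0.06 m and linear speed of shaker above 0.6 m/s).
It fails at once if the spice jar or the stack of dishes is moved by more than 30 mm (distance of any of spice_jar, bowls from where it was at the start of the episode above 0.03 m).
It also fails if it takes over 72 s, if anything falls off the work surface, if the arm or the gripper's body presses on something with over 40 N, if the wrist force passes 120 N, or if a joint passes its speed limit or range.

## Working session

There is one attempt and no reset: what is moved stays moved. The work goes in short steps, Python scripts to look and compute and a tool call to move; the robot and the scene stay as the last step left them, time stands still between calls to the robot, and variables do not carry over. Pictures are saved under pics/ and viewed, and the job is handed in when it is done.

Besides the shell and the picture viewer there is one more tool, called as name([rows], argument=value, ...), one row to a line, values as JSON. drive_tool: Moves the arm, as the interface text tells. Its arguments: {"type":"object","properties":{"moves":{"type":"array","items":{"type":"array"}},"fingers":{"type":"number"},"squeeze":{"type":"number"}},"required":["moves"]}

```bash
mkdir -p pics; cat > h.py <<'E'
import cv2,numpy as np
from bench import r
def snap(n,f):
    s=r.snapshot(n); cv2.imwrite('pics/'+f+'.png',s['pixels'][:,:,::-1]); np.savez('pics/'+f+'.npz',K=s['camera_matrix'],p=s['xyz'],o=np.array(s['orientation']),img=s['pixels']); return s
E
python3 - <<'E'
from h import *
for n in ['scene','top','wrist']:
    s=snap(n,n+'0'); print(n,s['camera_matrix'],s['xyz'],s['orientation'])
print(r.sense())
E
```

```text
scene [[448.91392723   0.         312.62349119]
 [  0.         448.91392723 199.57374501]
 [  0.           0.           1.        ]] [-209.19973366  520.70177786  850.7268429 ] [-1.31752935e+02  3.10623611e-03 -1.32953276e+02]
top [[512.24232112   0.         318.27912041]
 [  0.         512.24232112 201.01261944]
 [  0.           0.           1.        ]] [ 348.36898586  -80.08801847 1428.0827091 ] [-1.75946360e+02  3.73510982e-02 -9.02652933e+01]
wrist [[338.47164384   0.         319.56467331]
 [  0.         338.47164384 203.53458082]
 [  0.           0.           1.        ]] [ 285.2387552  -532.21922812  373.06986727] [ 1.64362409e+02  1.40384444e-01 -6.83436153e+01]
{'time': 0.15, 'joint_pos': array([-7.32487398e+01,  7.50499254e+00,  8.53158193e+01, -1.65965583e-03,
        8.72608331e+01, -4.89433048e+00]), 'qd': array([ 0.01376612, -0.13213158, -0.19354286,  0.07383663, -0.03499416,
        0.03316928]), 'joint_efforts': array([-3.15468424e-04, -5.70062578e+01, -5.01156914e+01, -2.94456013e-04,
        9.66542051e-03, -1.17518599e-05]), 'tool_pos': array([ 221.2042217 , -557.31327623,  252.47885064]), 'tcp_rot': array([-1.79918511e+02, -5.31421189e-03,  2.16456674e+01]), 'ft_force': array([-0.68461805, -0.88349641, -0.81028232]), 'wrist_torque': array([ 0.04435031,  0.05619546, -0.00984685]), 'finger_gap': 85.66446019736534}
```

View pics/scene0.png

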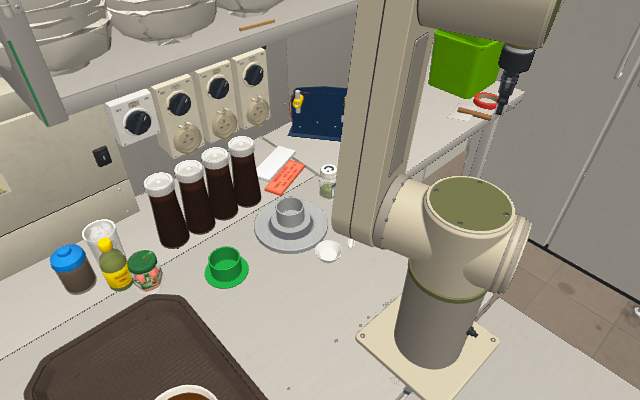

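View pics/top0.png

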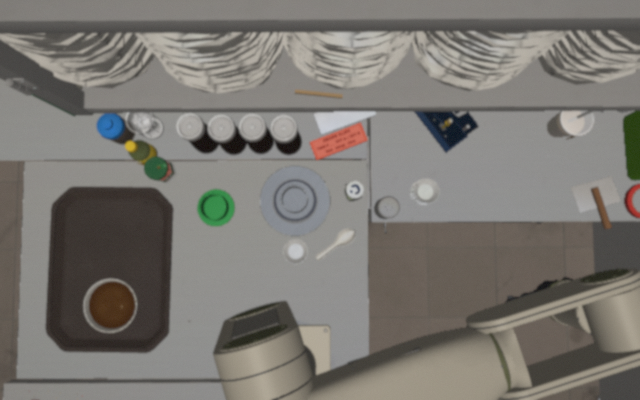

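View pics/wrist0.png

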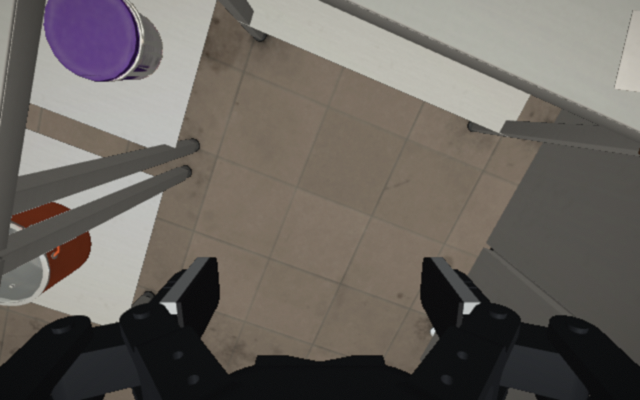

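```bash
cat >> h.py <<'E'
from scipy.spatial.transform import Rotation as R
def ray(f,u,v):
    d=np.load('pics/'+f+'.npz'); M=R.from_euler('xyz',d['o'],degrees=True).as_matrix()
    return d['p'],M@np.linalg.solve(d['K'],[u,v,1.])
def atz(f,u,v,z):
    p,q=ray(f,u,v); return p+q*(z-p[2])/q[2]
def proj(f,X):
    d=np.load('pics/'+f+'.npz'); M=R.from_euler('xyz',d['o'],degrees=True).as_matrix()
    c=d['K']@(M.T@(np.array(X)-d['p'])); return c[:2]/c[2]
def tri(obs):
    A=np.zeros((3,3));b=np.zeros(3)
    for f,u,v in obs:
        p,q=ray(f,u,v);q=q/np.linalg.norm(q);P=np.eye(3)-np.outer(q,q);A+=P;b+=P@p
    return np.linalg.solve(A,b)
def crop(f,x0,y0,x1,y1,k):
    i=np.load('pics/'+f+'.npz')['img'][y0:y1,x0:x1,::-1]
    cv2.imwrite('pics/'+f+'c.png',cv2.resize(i,None,fx=k,fy=k,interpolation=cv2.INTER_CUBIC))
E
python3 - <<'E'
from h import *
crop('top0',250,150,450,270,4)
crop('scene0',230,130,380,270,5)
for u,v in [(295,200),(388,207),(355,190),(425,190),(295,250),(216,208)]: print(u,v,atz('top0',u,v,60).round())
E
```

```text
295 200 [448. -17.  60.]
388 207 [ 428. -266.   60.]
355 190 [ 474. -178.   60.]
425 190 [ 474. -366.   60.]
295 250 [315. -17.  60.]
216 208 [428. 194.  60.]
```

View pics/top0c.png

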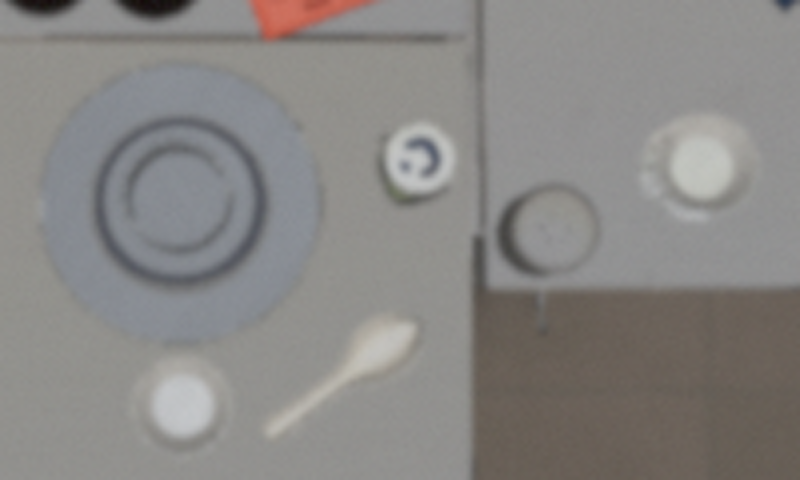

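View pics/scene0c.png

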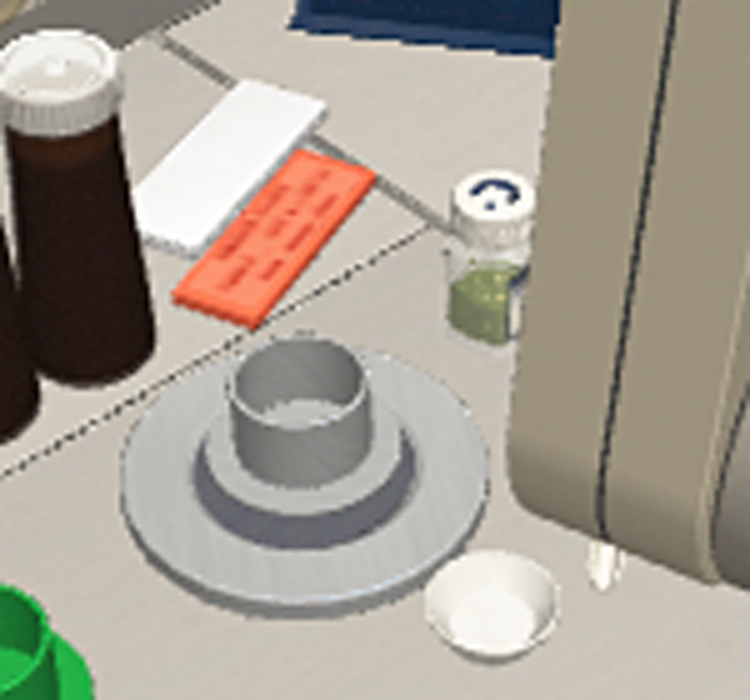

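drive_tool([
  [[20, 35, 0], 0],
  [[40, 70, 0], 0],
  [[60, 105, 0], 0],
  [[80, 140, 0], 0],
  [[100, 175, 0], 0],
  [[120, 210, 0], 0],
  [[140, 245, 0], 0],
  [[140, 265, 0], 0],
])

```text
time: 0.82
tool_pos: [363.4, -289.3, 253.1]
tcp_rot: [-180.0, -0.1, 21.8]
ft_force: [0.3, 0.3, 0.2]
finger_gap: 85.4
```

```bash
python3 - <<'E'
from h import *
snap('wrist','w1'); s=r.sense(); print(s['tool_pos'],s['tcp_rot'],s['time'])
E
```

```text
[ 362.63586826 -287.44468893  253.00537191] [-1.79856172e+02 -6.67311029e-02  2.18646660e+01] 0.8667
```

View pics/w1.png

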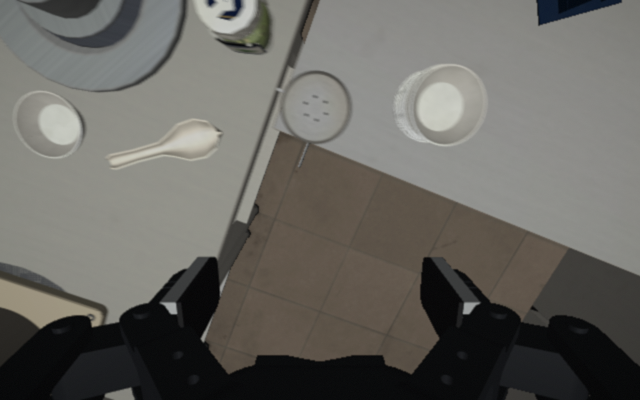

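drive_tool([
  [[11, 36, 0], -4],
  [[22, 72, 0], -8],
  [[33, 108, 0], -12],
  [[44, 144, 0], -16],
  [[55, 180, 0], -20],
  [[66, 216, 0], -22],
  [[77, 252, 0], -22],
  [[85, 270, 0], -22],
])

```text
time: 1.53
tool_pos: [446.5, -19.3, 253.2]
tcp_rot: [-179.9, -0.0, -0.3]
ft_force: [-0.3, -0.0, -0.3]
finger_gap: 85.6
```

```bash
python3 - <<'E'
from h import *
snap('wrist','w2'); s=r.sense(); print(s['tool_pos'],s['tcp_rot'],s['time'])
E
```

```text
[447.40567513 -17.81868656 253.19840379] [-1.79865416e+02 -4.48977780e-02 -1.78753012e-01] 1.5833
```

View pics/w2.png

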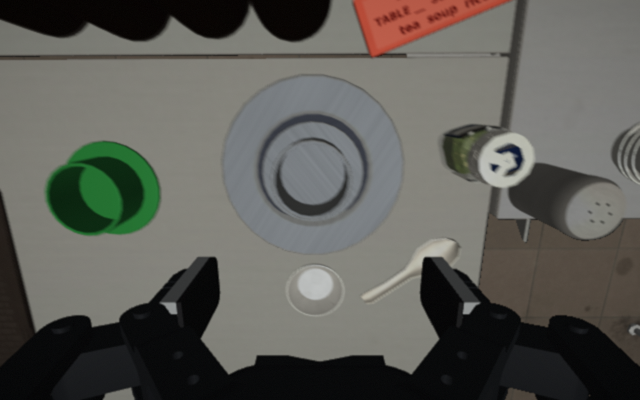

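```bash
python3 - <<'E'
from h import *
crop('w2',210,60,420,265,3.8); crop('w1',230,30,400,180,4.5)
E
```

```text
(no output)
```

View pics/w2c.png

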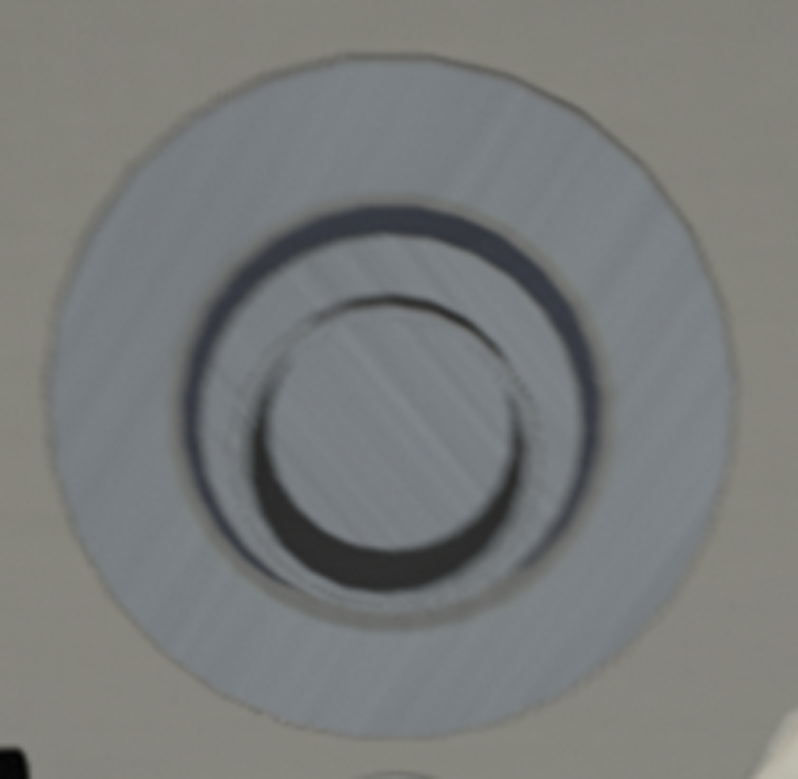

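View pics/w1c.png

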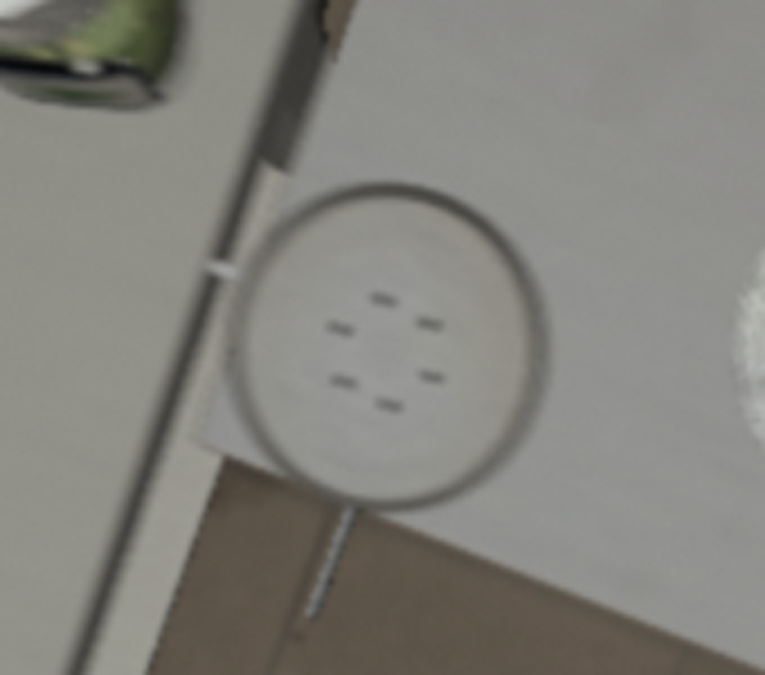

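```bash
cat >> h.py <<'E'
from scipy.optimize import minimize
def circ(c,z,rad,n=180):
    t=np.linspace(0,2*np.pi,n,endpoint=False); return np.stack([c[0]+rad*np.cos(t),c[1]+rad*np.sin(t),np.full(n,z)],1)
def projN(f,P):
    d=np.load('pics/'+f+'.npz'); M=R.from_euler('xyz',d['o'],degrees=True).as_matrix()
    c=(d['K']@M.T@(P-d['p']).T).T; return c[:,:2]/c[:,2:]
def score(f,c,z,rad,dr=1.0):
    g=cv2.GaussianBlur(cv2.cvtColor(np.load('pics/'+f+'.npz')['img'],cv2.COLOR_RGB2GRAY).astype(np.float32),(0,0),0.8)
    a=projN(f,circ(c,z,rad+dr));b=projN(f,circ(c,z,rad-dr))
    s=lambda q:cv2.remap(g,q[:,:1].astype(np.float32),q[:,1:].astype(np.float32),1)[:,0]
    d=s(a)-s(b); return np.mean(np.minimum(np.abs(d),25))
def fit(f,c0,z,rad,span=10,step=0.5,dr=1.5):
    best=max(((score(f,(c0[0]+i,c0[1]+j),z,rad,dr),c0[0]+i,c0[1]+j) for i in np.arange(-span,span+.1,step) for j in np.arange(-span,span+.1,step)))
    return best
E
python3 - <<'E'
from h import *
print('stand')
for f in ['w2','top0','scene0']: print(f,fit(f,(448,-17),16,98,12,1))
print('floor')
for z in (22+10,):
  for f in ['w2']: print(f,fit(f,(448,-17),z,33,12,1))
print('rim in');
for f in ['w2','top0','scene0']: print(f,fit(f,(448,-17),76,33,12,1))
print('flange')
for f in ['w2','top0','scene0']: print(f,fit(f,(448,-17),32,52,12,1))
print('shaker')
for z in (80,85,88,91,95):
  for f in ['w1','top0']: print(z,f,fit(f,(425,-262),z,29,10,1))
E
```

```text
stand
w2 (np.float32(11.029397), np.float64(452.0), np.float64(-11.0))
top0 (np.float32(2.2079484), np.float64(447.0), np.float64(-11.0))
scene0 (np.float32(13.530054), np.float64(440.0), np.float64(-5.0))
floor
w2 (np.float32(21.841368), np.float64(452.0), np.float64(-11.0))
rim in
w2 (np.float32(22.473146), np.float64(455.0), np.float64(-11.0))
top0 (np.float32(7.0567656), np.float64(445.0), np.float64(-19.0))
scene0 (np.float32(19.684004), np.float64(449.0), np.float64(-10.0))
flange
w2 (np.float32(21.684752), np.float64(453.0), np.float64(-11.0))
top0 (np.float32(12.360053), np.float64(451.0), np.float64(-14.0))
scene0 (np.float32(14.964314), np.float64(448.0), np.float64(-11.0))
shaker
80 w1 (np.float32(22.480114), np.float64(428.0), np.float64(-262.0))
80 top0 (np.float32(12.128637), np.float64(425.0), np.float64(-255.0))
85 w1 (np.float32(22.402271), np.float64(427.0), np.float64(-260.0))
85 top0 (np.float32(12.183122), np.float64(425.0), np.float64(-254.0))
88 w1 (np.float32(22.428864), np.float64(427.0), np.float64(-260.0))
88 top0 (np.float32(12.283493), np.float64(425.0), np.float64(-254.0))
91 w1 (np.float32(22.991064), np.float64(428.0), np.float64(-260.0))
91 top0 (np.float32(12.263466), np.float64(425.0), np.float64(-254.0))
95 w1 (np.float32(21.73874), np.float64(427.0), np.float64(-261.0))
95 top0 (np.float32(12.278364), np.float64(425.0), np.float64(-253.0))
```

drive_tool([
  [[1, 1, -20], 0],
  [[2, 3, -45], 0],
  [[3, 5, -70], 0],
  [[3, 5, -90], 0],
  [[3, 5, -100], 0],
  [[3, 5, -100], 0],
  [[3, 5, -100], 0],
  [[3, 5, -100], 0],
], fingers=20)

```text
time: 2.25
tool_pos: [450.2, -18.0, 154.8]
tcp_rot: [180.0, -0.1, -0.4]
ft_force: [0.4, 0.2, 0.6]
finger_gap: 19.7
```

```bash
python3 - <<'E'
from h import *
snap('wrist','w3'); s=r.sense(); print(s['tool_pos'],s['tcp_rot'],s['time'],s['finger_gap'])
snap('scene','s3');crop('s3',230,130,380,270,5)
print('stand',fit('w3',(451,-12),16,98,8,1))
for z,q in ((76,33),(76,36.5),(32,33),(32,52)): print('h',z,q,fit('w3',(451,-12),z,q,8,1), fit('s3',(451,-12),z,q,8,1))
E
```

```text
[450.44813492 -18.00873744 155.07061372] [ 1.79974954e+02 -1.53197191e-01 -3.65790247e-01] 2.3 19.638731645495472
stand (np.float32(14.228422), np.float64(451.0), np.float64(-13.0))
h 76 33 (np.float32(21.934185), np.float64(454.0), np.float64(-13.0)) (np.float32(21.090044), np.float64(449.0), np.float64(-10.0))
h 76 36.5 (np.float32(17.619904), np.float64(455.0), np.float64(-13.0)) (np.float32(18.160122), np.float64(449.0), np.float64(-10.0))
h 32 33 (np.float32(23.216173), np.float64(451.0), np.float64(-12.0)) (np.float32(18.451672), np.float64(448.0), np.float64(-11.0))
h 32 52 (np.float32(21.513811), np.float64(452.0), np.float64(-13.0)) (np.float32(15.406225), np.float64(447.0), np.float64(-10.0))
```

View pics/w3.png

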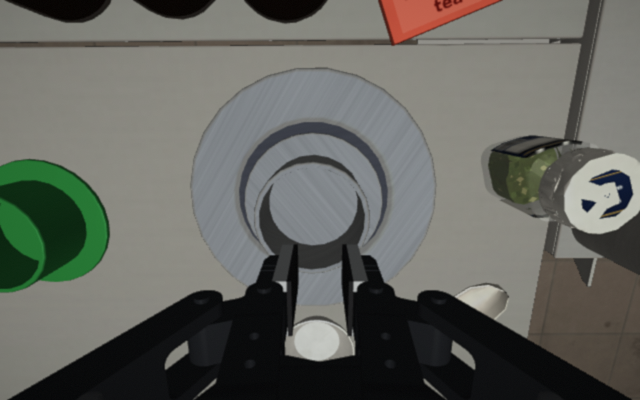

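View pics/s3c.png

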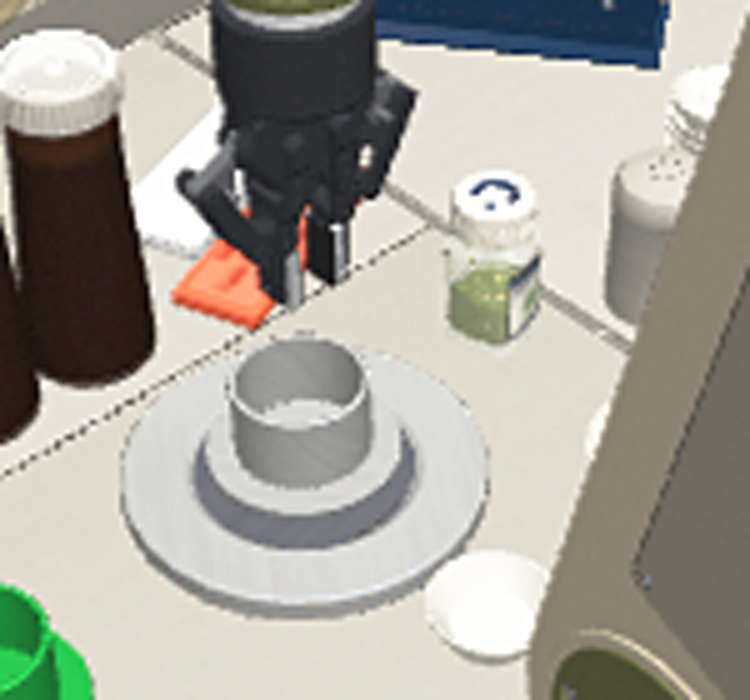

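```bash
python3 - <<'E'
from h import *
for u,v in ((288.4,190.6),(296.4,186.6)):
    p,q=ray('s3',u,v)
    for x in (440,450,460): print(u,x,(p+q*(x-p[0])/q[0]).round(1))
E
```

```text
288.4 440 [440.   -2.9 137.5]
288.4 450 [450.  -10.9 126.5]
288.4 460 [460.  -19.  115.5]
296.4 440 [440.  -28.8 135.4]
296.4 450 [450.  -37.3 124.3]
296.4 460 [460.  -45.8 113.3]
```

drive_tool([
  [[1, 6, -20], 0],
  [[1, 6, -40], 0],
  [[1, 6, -55], 0],
  [[1, 6, -65], 0],
  [[1, 6, -70], 0],
  [[1, 6, -75], 0],
  [[1, 6, -75], 0],
  [[1, 6, -75], 0],
])

```text
time: 3.02
tool_pos: [450.9, -11.8, 79.0]
tcp_rot: [180.0, -0.1, -0.4]
ft_force: [-0.2, -0.1, -0.4]
finger_gap: 20.4
```

```bash
python3 - <<'E'
from h import *
snap('wrist','w4'); snap('scene','s4');crop('s4',230,130,380,270,5)
E
```

```text
(no output)
```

View pics/w4.png

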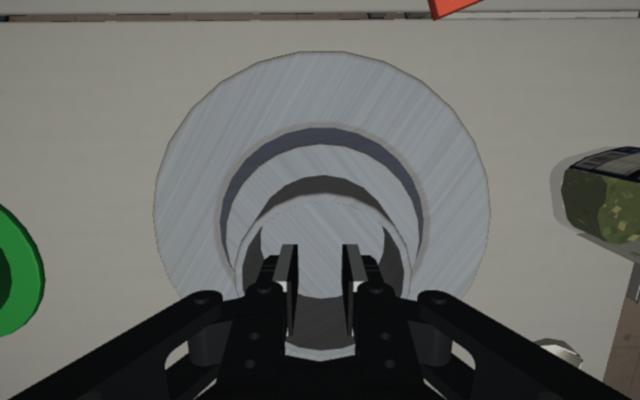

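View pics/s4c.png

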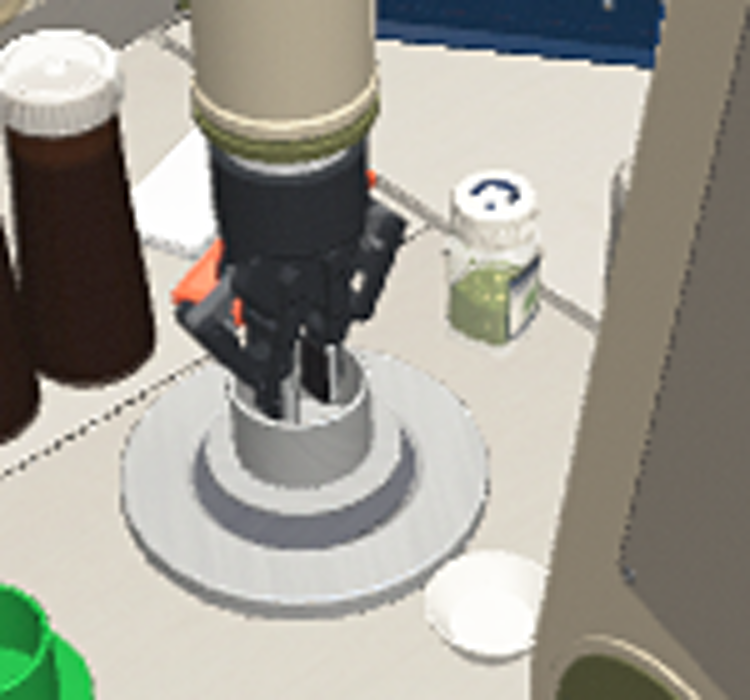

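drive_tool([
  [[0, 0, -6], 0],
  [[0, 0, -13], 0],
  [[-5, 0, -13], 0],
  [[-10, 0, -13], 0],
  [[-15, 0, -13], 0],
  [[-20, 0, -13], 0],
  [[-25, 0, -13], 0],
  [[-29, 0, -13], 0],
])

```text
time: 3.78
tool_pos: [421.1, -11.7, 65.6]
tcp_rot: [180.0, -0.1, -0.4]
ft_force: [1.8, -0.0, -0.9]
finger_gap: 20.2
```

```bash
python3 - <<'E'
from h import *
snap('wrist','w5'); snap('scene','s5');crop('s5',230,130,380,270,5)
s=r.sense(); print(s['tool_pos'],s['ft_force'])
E
```

```text
[420.93319192 -11.67424714  65.51046772] [ 1.43175663 -1.06451736  2.14228867]
```

View pics/w5.png

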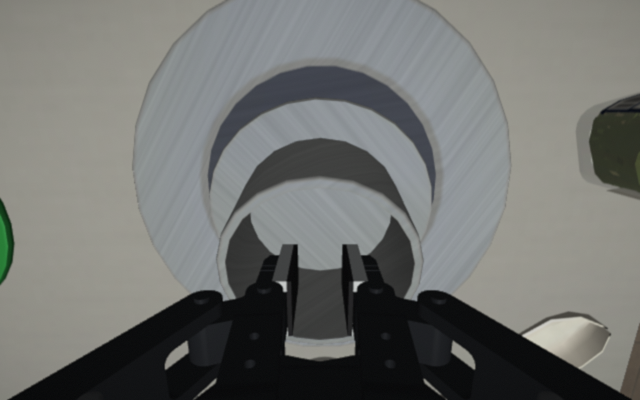

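View pics/s5c.png

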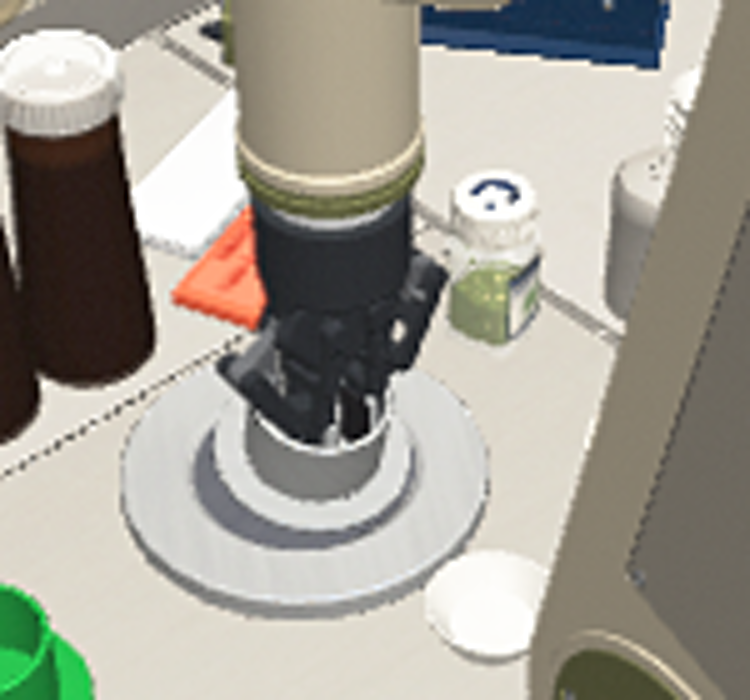

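```bash
python3 - <<'E'
from h import *
print(fit('w5',(436,-12),16,98,10,1))
for z,q in ((32,33),(32,52),(76,33)): print('h',z,q,fit('w5',(436,-12),z,q,14,1), fit('s5',(434,-12),z,q,14,1))
i=np.load('pics/w5.npz')['img'][50:210,190:460,::-1]
i=cv2.resize(i,None,fx=3,fy=3).astype(float); i=np.clip((i-30)*1.8,0,255)
cv2.imwrite('pics/w5e.png',i)
E
```

```text
(np.float32(7.417117), np.float64(446.0), np.float64(-13.0))
h 32 33 (np.float32(20.301357), np.float64(446.0), np.float64(-12.0)) (np.float32(16.98126), np.float64(438.0), np.float64(-9.0))
h 32 52 (np.float32(15.846969), np.float64(443.0), np.float64(-12.0)) (np.float32(16.227612), np.float64(439.0), np.float64(-10.0))
h 76 33 (np.float32(18.384212), np.float64(437.0), np.float64(-12.0)) (np.float32(15.572724), np.float64(431.0), np.float64(-12.0))[ WARN:0@8.706] global loadsave.cpp:1063 imwrite_ Unsupported depth image for selected encoder is fallbacked to CV_8U.
```

View pics/w5e.png

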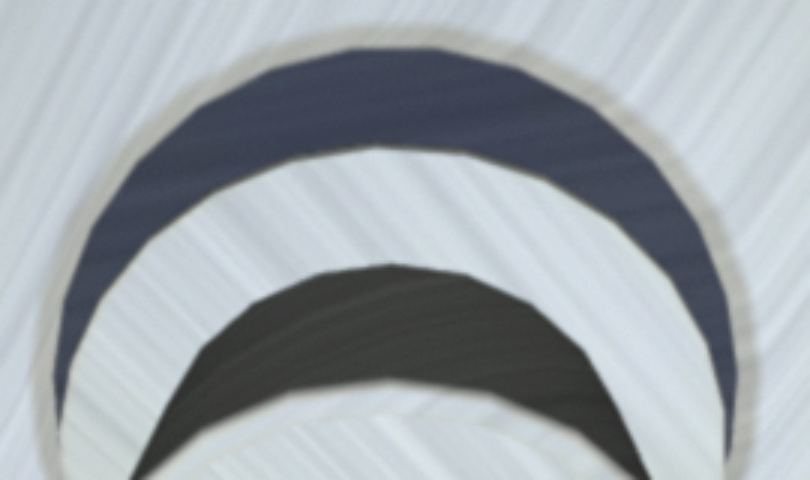

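drive_tool([
  [[8, 0, 0], 0],
  [[12, 0, 0], 0],
  [[12, 0, 0], 0],
  [[12, 0, 0], 0],
  [[8, 0, 0], 0],
  [[4, 0, 0], 0],
  [[0, 0, 0], 0],
  [[-2, 0, 0], 0],
], fingers=30)

```text
time: 4.55
tool_pos: [418.3, -11.6, 64.9]
tcp_rot: [-180.0, 0.1, -0.4]
ft_force: [1.5, 0.6, -2.0]
finger_gap: 29.8
```

```bash
python3 - <<'E'
from h import *
snap('wrist','w6'); snap('scene','s6');crop('s6',230,130,380,270,5)
s=r.sense(); print(s['tool_pos'],s['ft_force'])
for z,q in ((32,33),(32,52),(76,33)): print('h',z,q,fit('w6',(436,-12),z,q,14,1), fit('s6',(434,-12),z,q,14,1))
E
```

```text
[418.71171797 -11.62034621  65.15150078] [ 1.71655976 -0.37880013  0.02074907]
h 32 33 (np.float32(17.151522), np.float64(438.0), np.float64(-12.0)) (np.float32(17.131798), np.float64(429.0), np.float64(-8.0))
h 32 52 (np.float32(15.068251), np.float64(436.0), np.float64(-11.0)) (np.float32(14.884406), np.float64(443.0), np.float64(2.0))
h 76 33 (np.float32(19.186666), np.float64(425.0), np.float64(-11.0)) (np.float32(15.3389635), np.float64(441.0), np.float64(-5.0))
```

View pics/w6.png

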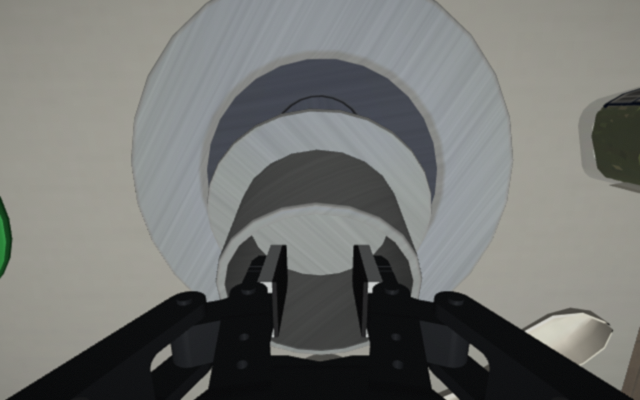

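View pics/s6c.png

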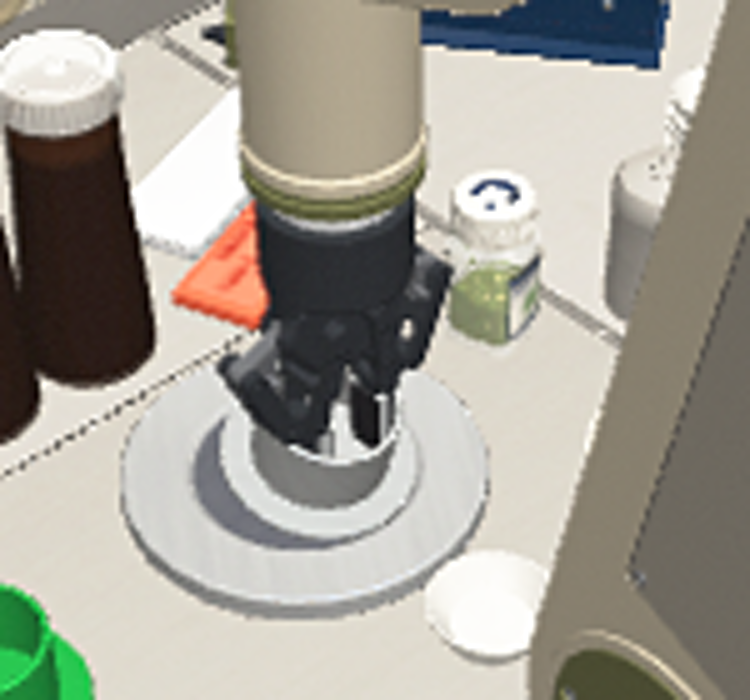

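```bash
python3 - <<'E'
from h import *
P=np.array([atz('w6',u,v,13)[:2] for u,v in ((282,112),(298,100),(320,95.5),(340,100),(356,113))]); print(P.round(1))
from scipy.optimize import least_squares
print('socket',least_squares(lambda c:np.hypot(*(P-c).T)-24,[466,-12]).x)
W=np.array([atz('w6',u,v,13)[:2] for u,v in ((209,165),(222,125),(260,80),(320,59),(385,80),(425,125),(438,165))])
print('well',least_squares(lambda c:np.hypot(*(W-c).T)-52,[450,-12]).x, W.round(1).tolist())
print('foot',fit('w6',(436,-12),32,52,4,.5))
E
cat >/dev/null <<'E'
E
```

```text
[[485.6   6.7]
 [491.2  -1.3]
 [493.2 -12.1]
 [491.1 -21.8]
 [484.9 -29.8]]
socket [469.43053146 -11.27620946]
well [458.66488937 -13.5445644 ] [[459.6, 45.1], [479.5, 36.8], [500.5, 16.7], [509.7, -12.2], [500.1, -43.3], [478.9, -64.2], [458.9, -72.4]]
foot (np.float32(15.068251), np.float64(436.0), np.float64(-11.0))
```

drive_tool([
  [[10, 0, 0], 0],
  [[20, 0, 0], 0],
  [[28, 0, 0], 0],
  [[34, 0, 0], 0],
  [[38, 0, 0], 0],
  [[42, 0, 0], 0],
  [[46, 0, 0], 0],
  [[50, 0, 0], 0],
])

```text
time: 5.32
tool_pos: [469.2, -11.7, 65.0]
tcp_rot: [-180.0, 0.1, -0.3]
ft_force: [-1.8, 0.7, -0.8]
finger_gap: 30.1
```

```bash
python3 - <<'E'
from h import *
snap('wrist','w7'); snap('scene','s7');crop('s7',230,130,380,270,5)
s=r.sense(); print(s['tool_pos'],s['ft_force'])
for z,q in ((32,33),(32,52),(76,33)): print('h',z,q,fit('w7',(452,-12),z,q,14,1))
E
```

```text
[469.77959166 -11.7072079   65.33194198] [-0.4102573  -0.03600186  0.47746308]
h 32 33 (np.float32(14.055119), np.float64(456.0), np.float64(-15.0))
h 32 52 (np.float32(18.501657), np.float64(463.0), np.float64(-13.0))
h 76 33 (np.float32(8.932803), np.float64(458.0), np.float64(-25.0))
```

View pics/w7.png

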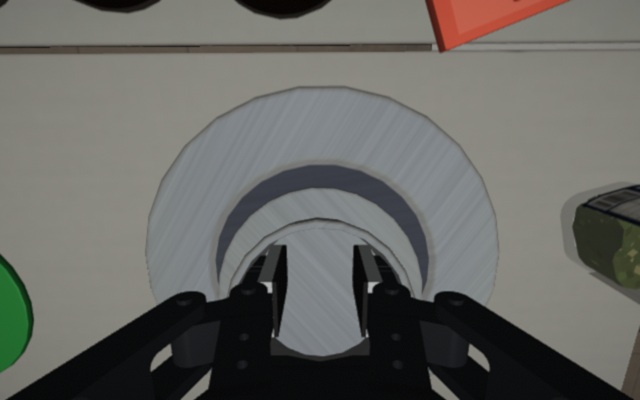

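View pics/s7c.png

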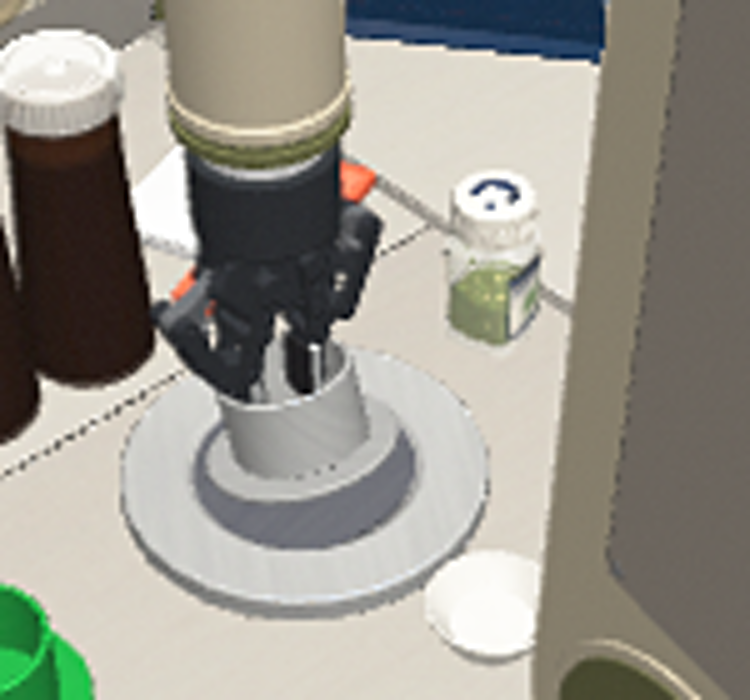

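drive_tool([
  [[2, 0, 0], 0],
  [[4, 0, 0], 0],
  [[6, 0, 0], 0],
  [[8, 0, 0], 0],
  [[10, 0, 0], 0],
  [[11, 0, 0], 0],
  [[12, 0, 0], 0],
  [[12, 0, 0], 0],
])

```text
time: 6.08
tool_pos: [481.0, -11.7, 66.4]
tcp_rot: [180.0, 0.1, -0.3]
ft_force: [-11.2, 0.8, 16.2]
finger_gap: 30.2
```

```bash
python3 - <<'E'
from h import *
snap('wrist','w8'); snap('scene','s8');crop('s8',230,130,380,270,5)
s=r.sense(); print(s['tool_pos'],s['ft_force'])
E
```

```text
[481.03358293 -11.73910033  66.46387488] [-10.82257564  -0.05354426  14.75775741]
```

View pics/w8.png

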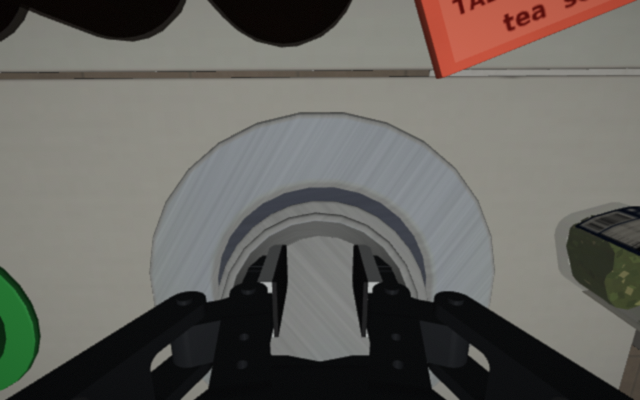

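View pics/s8c.png

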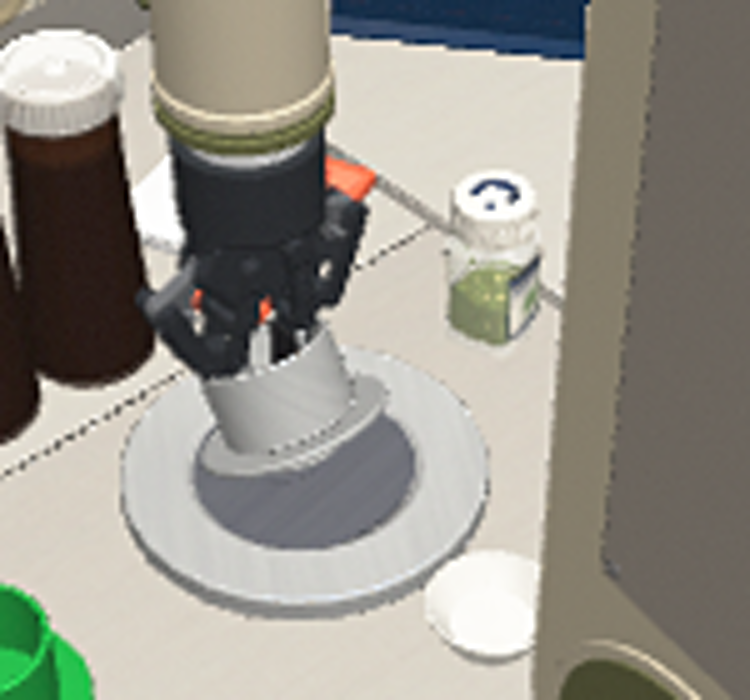

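drive_tool([
  [[-2, 0, 0], 0],
  [[-4, 0, 0], 0],
  [[-6, 0, 0], 0],
  [[-8, 0, 0], 0],
  [[-10, 0, 0], 0],
  [[-12, 0, 0], 0],
  [[-13, 0, 0], 0],
  [[-14, 0, 0], 0],
])

```text
time: 6.85
tool_pos: [467.8, -11.8, 65.7]
tcp_rot: [180.0, -0.1, -0.4]
ft_force: [-0.4, -0.2, -0.8]
finger_gap: 30.1
```

```bash
python3 - <<'E'
from h import *
snap('wrist','w9'); snap('scene','s9');crop('s9',230,130,380,270,5)
s=r.sense(); print(s['tool_pos'],s['ft_force'])
E
```

```text
[467.59956137 -11.73620574  65.55799886] [-0.22192066 -0.36568706  0.64811185]
```

View pics/w9.png

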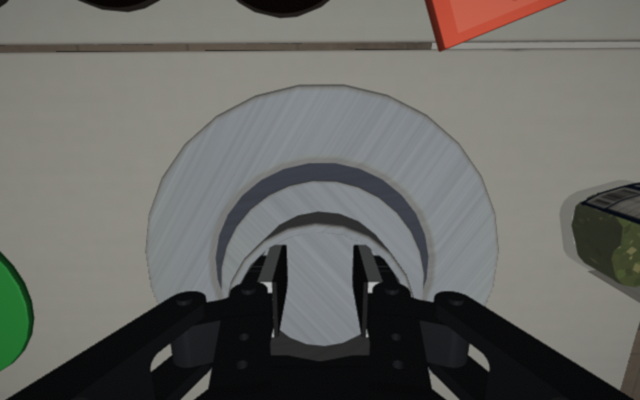

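View pics/s9c.png

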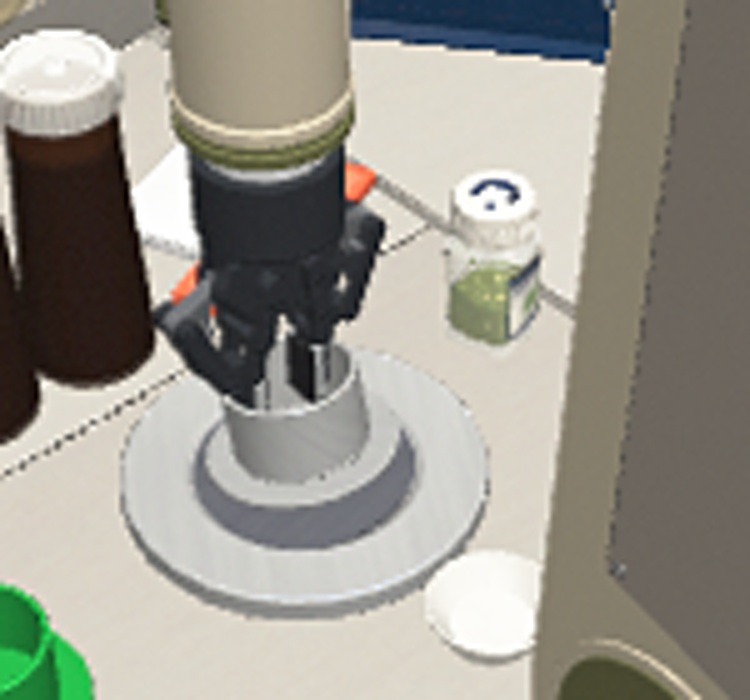

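```bash
cat >> h.py <<'E'
def tiltfit(views,x0,y0,circles=((63,33),(63,36.5),(19,52),(19,33)),seed=((0,13),)):
    imgs={}
    for f in views:
        d=np.load('pics/'+f+'.npz'); g=cv2.GaussianBlur(cv2.cvtColor(d['img'],cv2.COLOR_RGB2GRAY).astype(np.float32),(0,0),0.8)
        imgs[f]=(g,d['K']@R.from_euler('xyz',d['o'],degrees=True).as_matrix().T,d['p'])
    t=np.linspace(0,2*np.pi,120,endpoint=False)
    def sc(q):
        x,y,z,a,b=q; M=R.from_rotvec([a,b,0]).as_matrix(); tot=0
        for f,(g,KM,p) in imgs.items():
            for h,rad in circles:
                v=[]
                for rr in (rad+1.2,rad-1.2):
                    P=np.stack([rr*np.cos(t),rr*np.sin(t),np.full(120,h)],1)@M.T+[x,y,z]
                    c=(KM@(P-p).T).T;c=(c[:,:2]/c[:,2:]).astype(np.float32)
                    v.append(cv2.remap(g,c[:,:1],c[:,1:],1)[:,0])
                tot+=np.mean(np.minimum(np.abs(v[0]-v[1]),25))
        return -tot
    from scipy.optimize import differential_evolution
    b=[(x0-15,x0+15),(y0-8,y0+8),(0,22),(-.2,.2),(-.2,.6)]
    rs=differential_evolution(sc,b,popsize=12,maxiter=120,seed=1,tol=1e-6)
    return rs.x.round(3),round(rs.fun,2)
E
time python3 - <<'E'
from h import *
for v in (['w3'],['s3'],['w3','s3'],['w9'],['s9'],['w9','s9'],['s8'],['w7','s7']): print(v,tiltfit(v,458,-12))
E
```

```text
['w3'] (array([ 4.48069e+02, -1.15550e+01,  1.07110e+01,  2.20000e-02,
        1.01000e-01]), np.float64(-81.38))
['s3'] (array([ 4.49656e+02, -1.34230e+01,  1.05780e+01, -3.50000e-02,
        2.40000e-02]), np.float64(-65.47))
['w3', 's3'] (array([ 4.49778e+02, -1.32440e+01,  1.00690e+01, -2.80000e-02,
        2.50000e-02]), np.float64(-138.97))
['w9'] (array([ 4.63856e+02, -1.13700e+01,  1.57450e+01,  1.70000e-02,
        3.78000e-01]), np.float64(-50.39))
['s9'] (array([ 4.43106e+02, -4.27300e+00,  2.03910e+01,  5.00000e-03,
        1.47000e-01]), np.float64(-48.08))
['w9', 's9'] (array([ 4.43884e+02, -1.26310e+01,  1.03960e+01, -1.40000e-02,
        2.83000e-01]), np.float64(-99.13))
['s8'] (array([ 4.68053e+02, -1.04560e+01,  2.16950e+01, -3.60000e-02,
        2.92000e-01]), np.float64(-37.62))
['w7', 's7'] (array([ 4.62819e+02, -1.25770e+01,  1.24040e+01, -3.40000e-02,
        3.55000e-01]), np.float64(-85.22))
real	0m15.177s
user	0m15.718s
sys	0m0.036s
```

drive_tool([
  [[-4, 0, 0], 0],
  [[-8, 0, 0], 0],
  [[-10, 0, 0], 0],
  [[-10, 0, 20], 0],
  [[-10, 0, 40], 0],
  [[-10, 0, 60], 0],
  [[-15, 0, 90], 0],
  [[-20, 0, 110], 0],
])

```text
time: 7.62
tool_pos: [447.5, -11.7, 177.5]
tcp_rot: [180.0, -0.1, -0.4]
ft_force: [0.6, -0.0, 0.6]
finger_gap: 30.0
```

```bash
python3 - <<'E'
from h import *
snap('wrist','w10'); snap('scene','s10');crop('s10',230,130,380,270,5); crop('w10',180,20,460,240,2.85)
s=r.sense(); print(s['tool_pos'],s['ft_force'])
for v in (['w10'],['w10','s10']): print(v,tiltfit(v,458,-12))
E
```

```text
[449.24251213 -11.95649456 179.53627328] [0.90371174 0.57486843 0.1193966 ]
['w10'] (array([ 4.46096e+02, -1.26470e+01,  1.09700e+01,  0.00000e+00,
        7.50000e-02]), np.float64(-86.02))
['w10', 's10'] (array([ 4.46551e+02, -1.34990e+01,  9.83600e+00, -3.70000e-02,
        4.60000e-02]), np.float64(-147.92))
```

View pics/w10c.png

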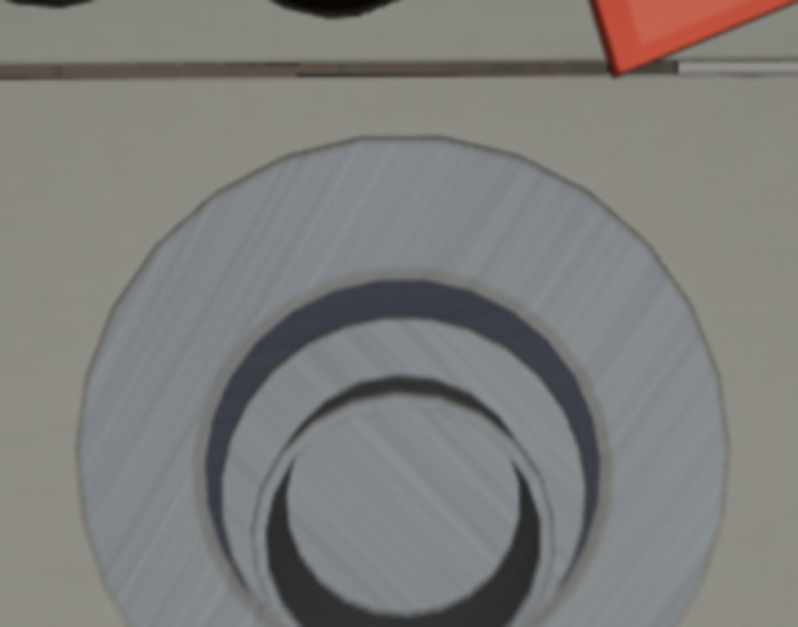

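View pics/s10c.png

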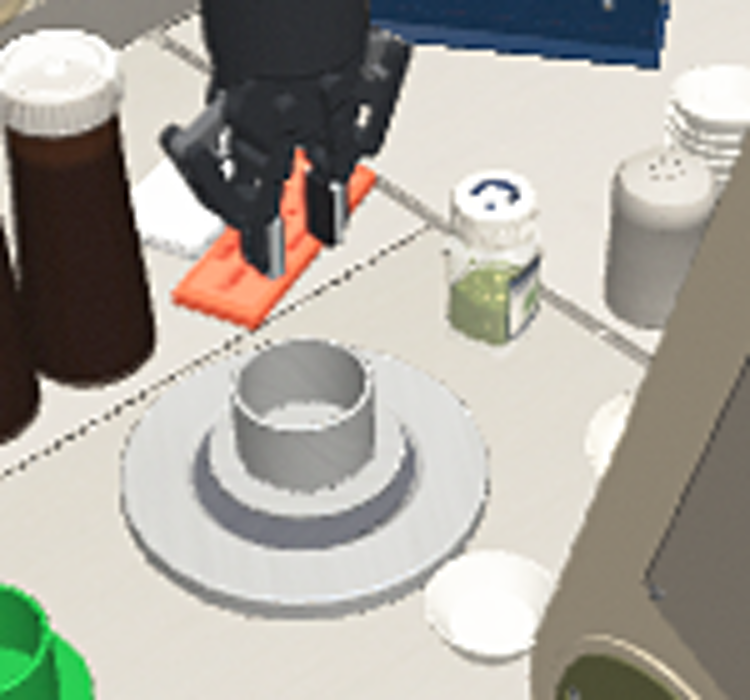

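drive_tool([
  [[0, 0, 0], 0],
  [[0, 0, -10], 0],
  [[0, 0, -20], 0],
  [[0, 0, -30], 0],
  [[0, 0, -40], 0],
  [[0, 0, -50], 0],
  [[0, 0, -60], 0],
  [[0, 0, -60], 0],
], fingers=85.4)

```text
time: 8.38
tool_pos: [445.5, -11.4, 112.1]
tcp_rot: [-180.0, 0.3, -0.4]
ft_force: [-0.3, 0.0, -0.4]
finger_gap: 85.5
```

```bash
python3 - <<'E'
from h import *
snap('wrist','w11'); snap('scene','s11');crop('s11',230,130,380,270,5)
s=r.sense(); print(s['tool_pos'],s['ft_force'],s['finger_gap'])
for v in ('w10','w11','w6'):
  for z,q in ((32,33),(32,52),(76,33),(76,36.5),(16,98)): print(v,z,q,fit(v,(447 if z<70 or v!='w6' else 436,-12),z,q,14,1))
E
```

```text
[446.87650811 -11.61284254 114.57131031] [0.77067477 0.47036071 0.62875408] 85.41117503037768
w10 32 33 (np.float32(23.427883), np.float64(448.0), np.float64(-11.0))
w10 32 52 (np.float32(22.876156), np.float64(449.0), np.float64(-13.0))
w10 76 33 (np.float32(23.841488), np.float64(451.0), np.float64(-13.0))
w10 76 36.5 (np.float32(18.84671), np.float64(453.0), np.float64(-13.0))
w10 16 98 (np.float32(13.906989), np.float64(451.0), np.float64(-13.0))
w11 32 33 (np.float32(23.272726), np.float64(447.0), np.float64(-12.0))
w11 32 52 (np.float32(18.188536), np.float64(447.0), np.float64(-14.0))
w11 76 33 (np.float32(22.507011), np.float64(452.0), np.float64(-13.0))
w11 76 36.5 (np.float32(18.16486), np.float64(454.0), np.float64(-15.0))
w11 16 98 (np.float32(14.0016985), np.float64(451.0), np.float64(-13.0))
w6 32 33 (np.float32(17.151522), np.float64(438.0), np.float64(-12.0))
w6 32 52 (np.float32(17.334242), np.float64(457.0), np.float64(-13.0))
w6 76 33 (np.float32(19.186666), np.float64(425.0), np.float64(-11.0))
w6 76 36.5 (np.float32(13.467943), np.float64(450.0), np.float64(-12.0))
w6 16 98 (np.float32(9.911887), np.float64(450.0), np.float64(-13.0))
```

View pics/w11.png

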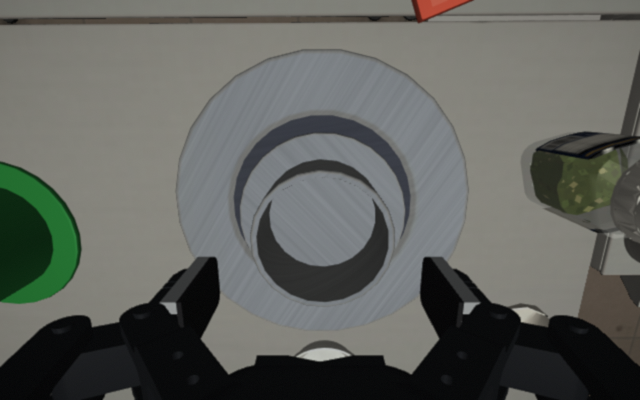

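View pics/s11c.png

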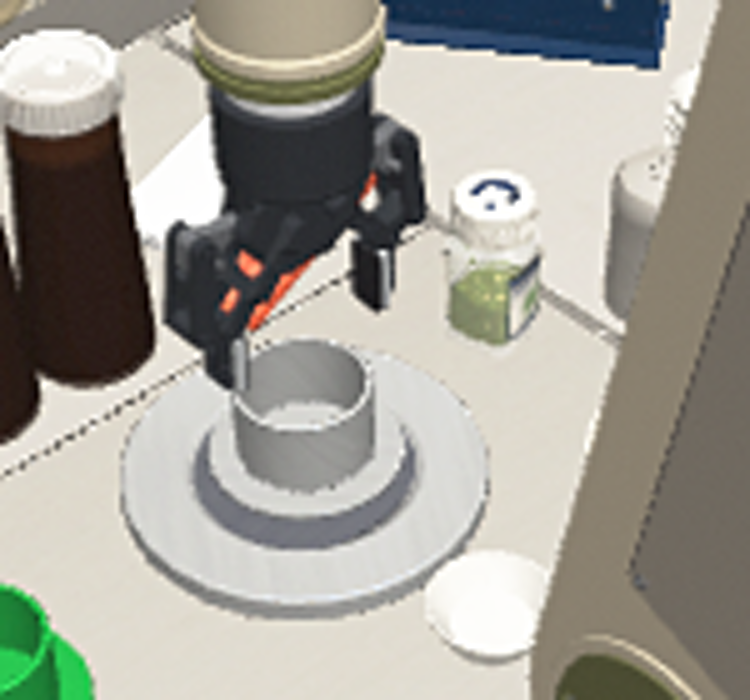

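drive_tool([
  [[1, -1, -10], 0],
  [[1, -1, -20], 0],
  [[1, -1, -30], 0],
  [[1, -1, -40], 0],
  [[1, -1, -48], 0],
  [[1, -1, -53], 0],
  [[1, -1, -55], 0],
  [[1, -1, -55], 0],
])

```text
time: 9.15
tool_pos: [447.9, -12.6, 59.6]
tcp_rot: [-180.0, 0.1, -0.4]
ft_force: [-1.1, -0.5, 0.2]
finger_gap: 85.3
```

```bash
python3 - <<'E'
from h import *
snap('wrist','w12'); snap('scene','s12');crop('s12',230,130,380,270,5)
s=r.sense(); print(s['tool_pos'],s['ft_force'],s['finger_gap'])
E
```

```text
[448.59200973 -12.72083967  60.54383846] [-0.14360574  0.11897848  0.14597998] 85.0844997052462
```

View pics/w12.png

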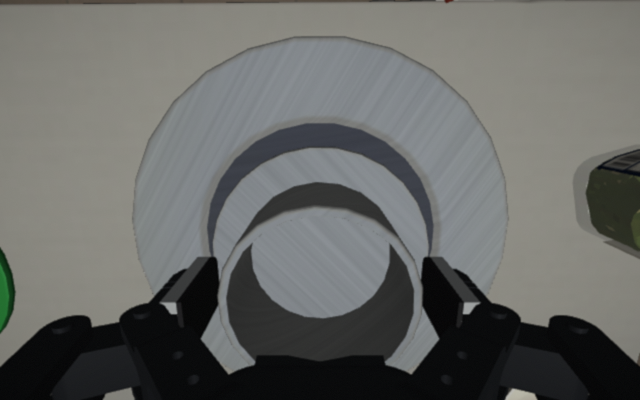

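View pics/s12c.png

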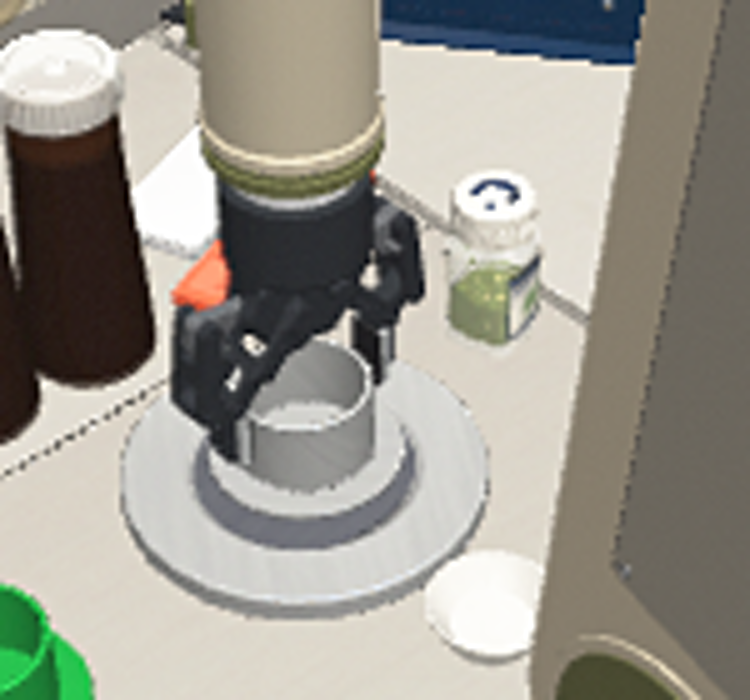

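drive_tool([
  [[0, 0, 0], 0],
  [[0, 0, 0], 0],
  [[0, 0, 0], 0],
  [[0, 0, 0], 0],
  [[0, 0, 0], 0],
  [[0, 0, 0], 0],
  [[0, 0, 0], 0],
  [[0, 0, 0], 0],
], fingers=65, squeeze=30)

```text
time: 9.92
tool_pos: [449.1, -12.8, 61.2]
tcp_rot: [180.0, -0.1, -0.4]
ft_force: [-1.0, 0.4, 6.6]
finger_gap: 74.6
```

```bash
python3 - <<'E'
from h import *
snap('wrist','w13'); snap('scene','s13');crop('s13',230,130,380,270,5)
s=r.sense(); print(s['tool_pos'],s['ft_force'],s['wrist_torque'],s['finger_gap'])
for z,q in ((32,33),(32,52),(76,33),(16,98)): print(z,q,fit('w12',(447,-12),z,q,10,1),fit('w13',(447,-12),z,q,10,1))
E
```

```text
[449.05243598 -12.7784228   61.16447985] [-0.23054032 -0.22967849  6.56660017] [0.01706626 0.18220839 0.02885569] 74.00895215513536
32 33 (np.float32(20.131191), np.float64(451.0), np.float64(-13.0)) (np.float32(20.67576), np.float64(451.0), np.float64(-13.0))
32 52 (np.float32(15.938794), np.float64(447.0), np.float64(-14.0)) (np.float32(15.982101), np.float64(447.0), np.float64(-14.0))
76 33 (np.float32(18.25539), np.float64(452.0), np.float64(-13.0)) (np.float32(18.587137), np.float64(453.0), np.float64(-13.0))
16 98 (np.float32(12.012527), np.float64(451.0), np.float64(-13.0)) (np.float32(11.050137), np.float64(451.0), np.float64(-13.0))
```

View pics/w13.png

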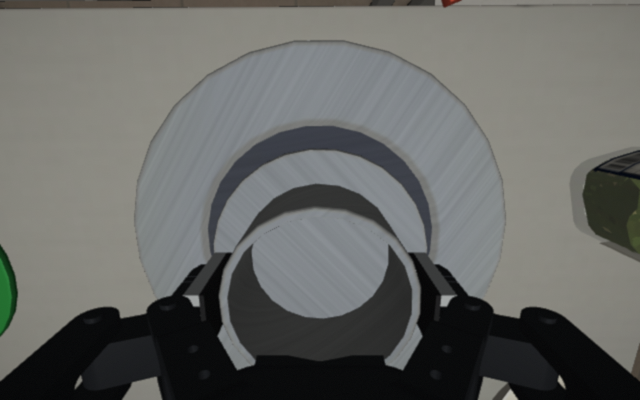

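View pics/s13c.png

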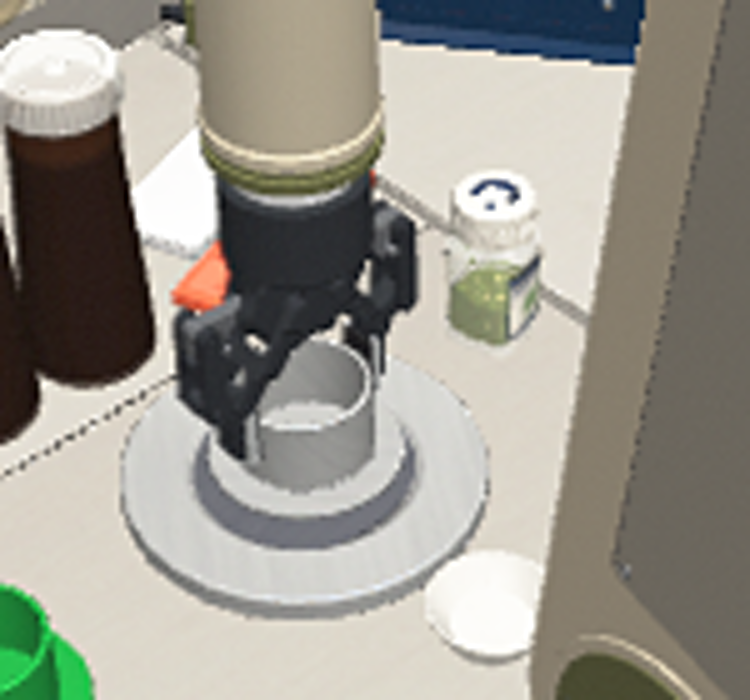

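drive_tool([
  [[4, 0, 0], 0],
  [[8, 0, 0], 0],
  [[12, 1, 0], 0],
  [[15, 1, 0], 0],
  [[17, 1, 0], 0],
  [[19, 1, 0], 0],
  [[20, 1, 0], 0],
  [[20, 1, 0], 0],
])

```text
time: 10.68
tool_pos: [468.3, -11.7, 59.9]
tcp_rot: [-180.0, 0.0, -0.4]
ft_force: [-0.5, -0.6, -2.7]
finger_gap: 74.0
```

```bash
python3 - <<'E'
from h import *
snap('wrist','w14'); snap('scene','s14');crop('s14',230,130,380,270,5)
s=r.sense(); print(s['tool_pos'],s['ft_force'],s['wrist_torque'],s['finger_gap'])
E
```

```text
[468.27210033 -11.6555105   60.03219896] [-0.13658968  0.56175633 -3.16504676] [-0.01539012 -0.06496361  0.02438828] 73.97727873382901
```

View pics/w14.png

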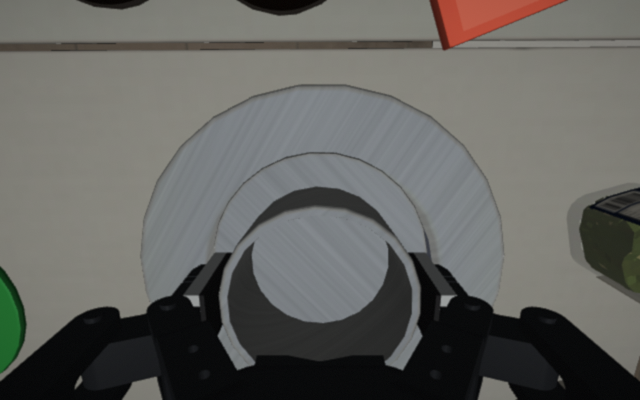

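View pics/s14c.png

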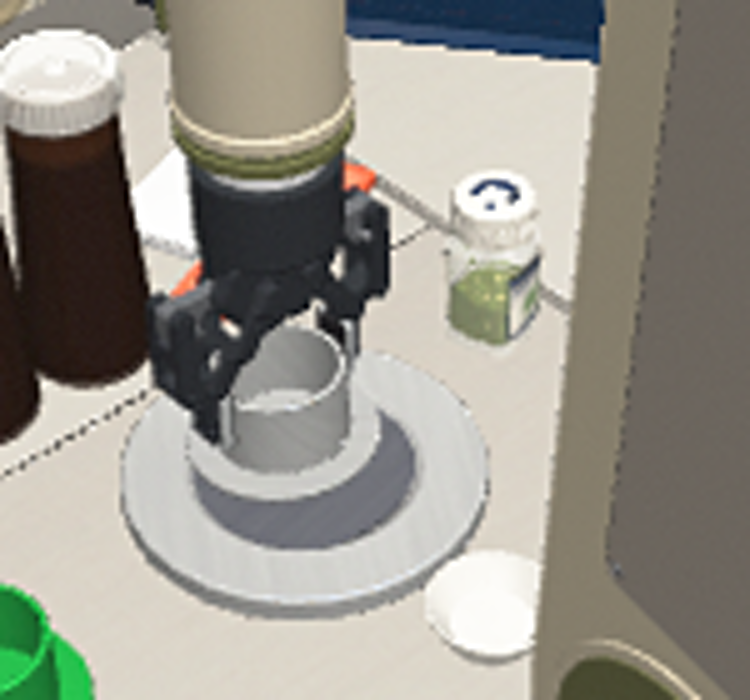

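drive_tool([
  [[0, 0, -1], 0],
  [[0, 0, -2], 0],
  [[0, 0, -3], 0],
  [[0, 0, -4], 0],
  [[0, 0, -5], 0],
  [[0, 0, -6], 0],
  [[0, 0, -7], 0],
  [[0, 0, -7], 0],
])

```text
time: 11.45
tool_pos: [472.1, -11.8, 56.9]
tcp_rot: [180.0, -0.4, -0.4]
ft_force: [0.0, 2.7, 18.3]
finger_gap: 73.9
```

```bash
python3 - <<'E'
from h import *
snap('wrist','w15'); snap('scene','s15');crop('s15',230,130,380,270,5)
s=r.sense(); print(s['tool_pos'],s['tcp_rot'],s['ft_force'],s['wrist_torque'],s['finger_gap'])
E
```

```text
[472.12430586 -11.83364693  56.93392281] [179.98074939  -0.44633386  -0.35515394] [-0.55220426  1.95243403 18.29152832] [ 0.34310374  0.0448042  -0.01967631] 74.5394712906832
```

View pics/w15.png

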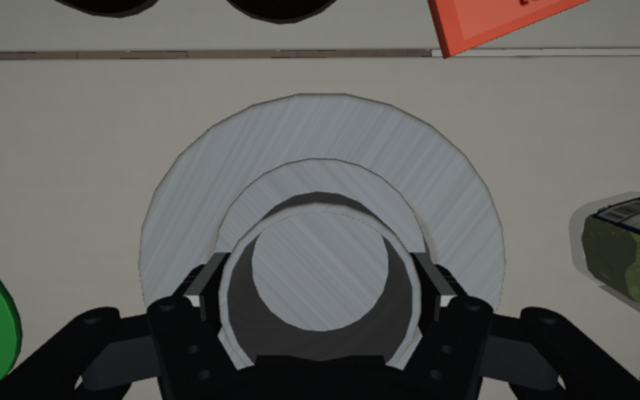

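View pics/s15c.png

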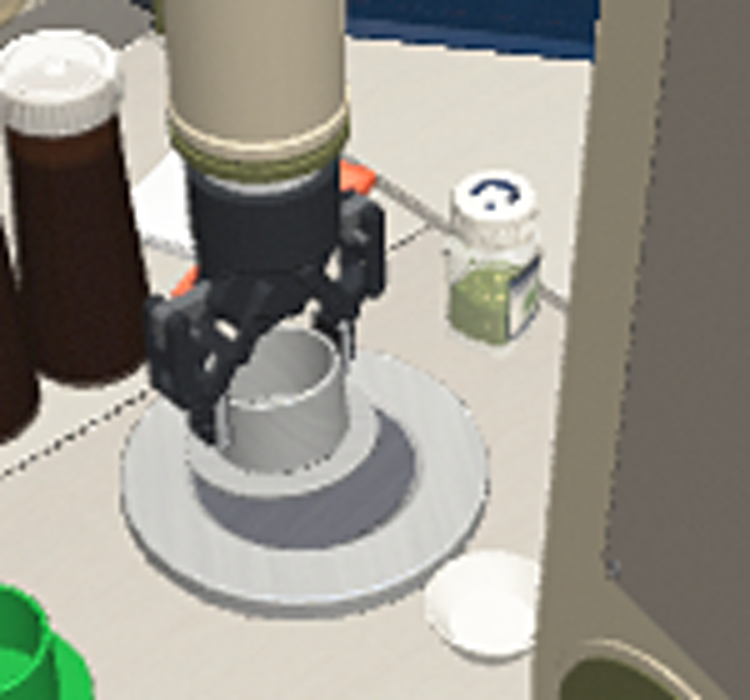

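drive_tool([
  [[0, 0, 3], 0],
  [[0, 0, 6], 0],
  [[0, -1, 6], 0],
  [[0, -2, 6], 0],
  [[0, -2, 5], 0],
  [[0, -2, 4], 0],
  [[0, -2, 3], 0],
  [[0, -2, 3], 0],
])

```text
time: 12.22
tool_pos: [469.9, -13.1, 58.1]
tcp_rot: [-179.9, -0.2, -0.4]
ft_force: [-0.6, 6.6, 13.4]
finger_gap: 74.0
```

```bash
python3 - <<'E'
from h import *
s=r.sense(); print(s['tool_pos'],s['tcp_rot'],s['ft_force'],s['wrist_torque'],s['finger_gap'])
E
```

```text
[469.87631916 -13.1249559   58.06696615] [-1.79936615e+02 -1.64713358e-01 -3.59921353e-01] [-0.55296211  6.56983434 13.36800175] [ 0.93175491  0.32746036 -0.10099318] 74.02241477580523
```

drive_tool([
  [[0, 0, 1], 0],
  [[0, 1, 2], 0],
  [[0, 2, 3], 0],
  [[0, 2, 3], 0],
  [[0, 2, 3], 0],
  [[0, 2, 3], 0],
  [[0, 2, 3], 0],
  [[0, 2, 3], 0],
])

```text
time: 12.88
tool_pos: [468.0, -11.7, 58.9]
tcp_rot: [-180.0, 0.0, -0.4]
ft_force: [0.8, 2.0, -1.3]
finger_gap: 73.9
```

```bash
python3 - <<'E'
from h import *
s=r.sense(); print(s['tool_pos'],s['tcp_rot'],s['ft_force'],s['wrist_torque'],s['finger_gap'])
E
```

```text
[467.96450404 -11.65803902  58.9394362 ] [-1.79991696e+02  4.82078688e-02 -3.60044401e-01] [ 0.82407608  1.97156898 -1.29829647] [ 0.2631764  -0.04956693 -0.00416578] 73.90499156170262
```

drive_tool([
  [[0, 0, 0], 0],
  [[0, 0, 0], 0],
  [[0, 0, 0], 0],
  [[0, 0, 0], 0],
  [[0, 0, 0], 0],
  [[0, 0, 0], 0],
  [[0, 0, 0], 0],
  [[0, 0, 0], 0],
], fingers=85.4)

```text
time: 13.55
tool_pos: [468.3, -11.7, 59.3]
tcp_rot: [180.0, -0.0, -0.4]
ft_force: [-0.1, -0.2, 0.4]
finger_gap: 85.5
```

```bash
python3 - <<'E'
from h import *
snap('wrist','w16'); snap('scene','s16');crop('s16',230,130,380,270,5)
s=r.sense(); print(s['tool_pos'],s['tcp_rot'],s['ft_force'],s['wrist_torque'],s['finger_gap'])
E
```

```text
[468.34484673 -11.68716644  59.29850523] [-1.79999420e+02  1.04980777e-03 -3.54955765e-01] [-0.52954157  0.56581725 -0.12377946] [-0.01593369  0.00783955 -0.0136656 ] 85.14070843499549
```

View pics/w16.png

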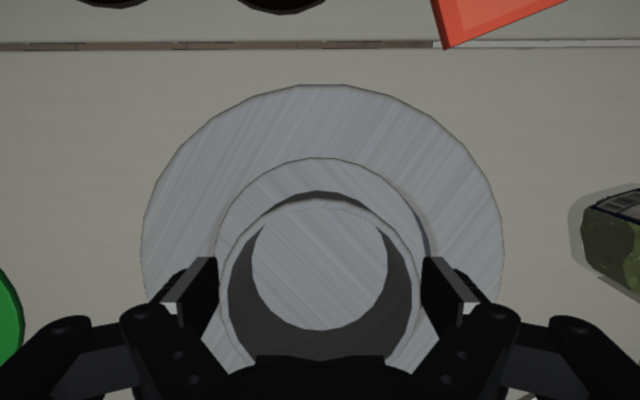

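View pics/s16c.png

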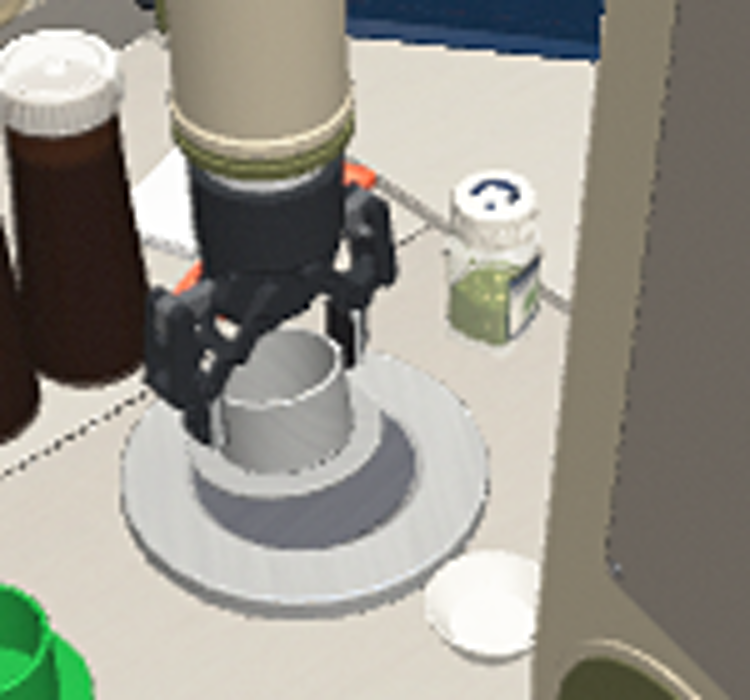

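```bash
python3 - <<'E'
from h import *
for v in (['w14'],['w14','s14'],['w16'],['s16'],['w16','s16'],['w13','s13']): print(v,tiltfit(v,462,-12))
E
```

```text
['w14'] (array([ 4.65371e+02, -1.16180e+01,  1.27010e+01,  7.00000e-03,
        1.41000e-01]), np.float64(-66.04))
['w14', 's14'] (array([ 4.62538e+02, -1.20130e+01,  9.58400e+00, -2.30000e-02,
        9.00000e-02]), np.float64(-115.89))
['w16'] (array([ 4.61268e+02, -1.25000e+01,  1.18210e+01, -1.60000e-02,
        1.92000e-01]), np.float64(-71.2))
['s16'] (array([ 4.58538e+02, -1.66430e+01,  1.18970e+01, -8.40000e-02,
        1.33000e-01]), np.float64(-49.01))
['w16', 's16'] (array([ 4.58038e+02, -1.13890e+01,  6.97000e+00,  7.00000e-03,
        2.27000e-01]), np.float64(-115.56))
['w13', 's13'] (array([ 4.47039e+02, -1.38210e+01,  1.03210e+01, -3.80000e-02,
        3.80000e-02]), np.float64(-118.84))
```

drive_tool([
  [[0, 0, 0], 0],
  [[0, 0, 0], 0],
  [[0, 0, 0], 0],
  [[0, 0, 0], 0],
  [[2, 0, 0], 0],
  [[4, 0, 0], 0],
  [[6, 0, 0], 0],
  [[7, 0, 0], 0],
], fingers=65, squeeze=20)

```text
time: 14.32
tool_pos: [475.4, -11.7, 59.0]
tcp_rot: [-180.0, 0.0, -0.4]
ft_force: [-1.0, -1.2, -1.0]
finger_gap: 74.6
```

```bash
python3 - <<'E'
from h import *
snap('wrist','w17'); snap('scene','s17');crop('s17',230,130,380,270,5)
s=r.sense(); print(s['tool_pos'],s['tcp_rot'],s['ft_force'],s['wrist_torque'],s['finger_gap'])
E
```

```text
[475.51626868 -11.70035461  59.08779895] [-1.79998520e+02  1.79754666e-03 -3.53964797e-01] [-0.13173374  0.23087334 -2.24324067] [-0.01934793 -0.17211665 -0.02524895] 74.51315471081696
```

View pics/w17.png

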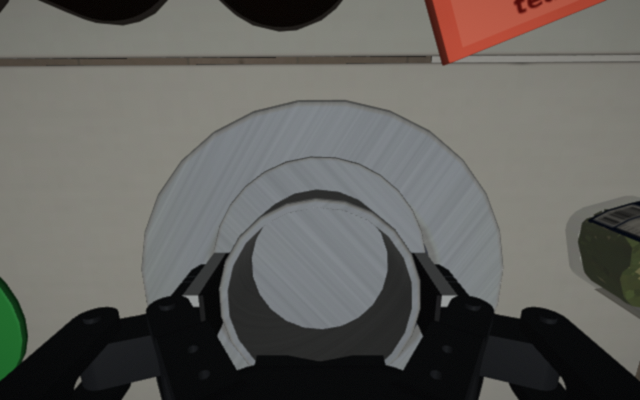

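View pics/s17c.png

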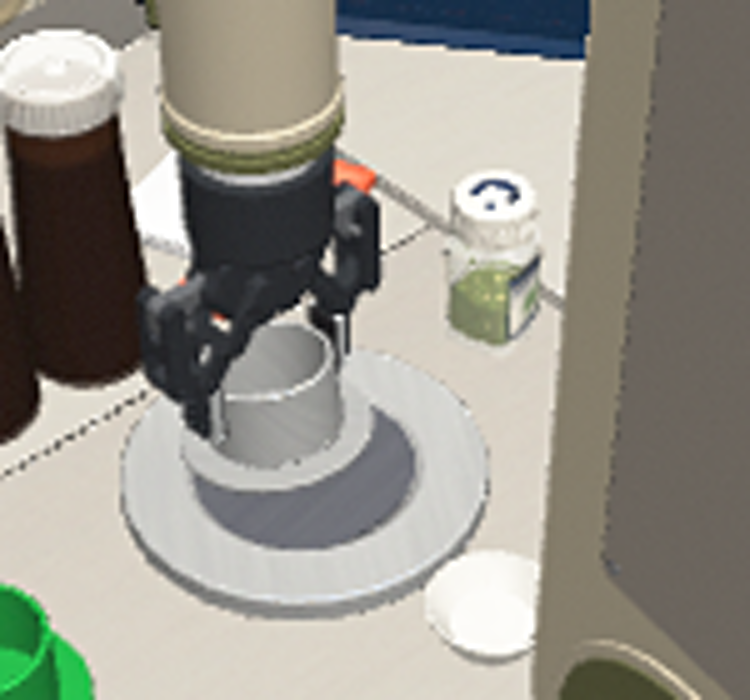

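Hanging free again (Fz ≈ −2 N). Release and look.

drive_tool([
  [[0, 0, 0], 0],
  [[0, 0, 0], 0],
  [[0, 0, 0], 0],
  [[0, 0, 0], 0],
  [[0, 0, 0], 0],
  [[0, 0, 0], 0],
  [[0, 0, 0], 0],
  [[0, 0, 0], 0],
], fingers=85.4)

```text
time: 15.08
tool_pos: [475.3, -11.7, 59.3]
tcp_rot: [180.0, -0.0, -0.4]
ft_force: [-0.2, 0.5, 0.4]
finger_gap: 85.0
```

```bash
python3 - <<'E'
from h import *
snap('wrist','w18'); snap('scene','s18');crop('s18',230,130,380,270,5)
s=r.sense(); print(s['tool_pos'],s['tcp_rot'],s['ft_force'],s['wrist_torque'],s['finger_gap'])
for v in (['w17','s17'],['w18'],['w18','s18']): print(v,tiltfit(v,466,-12))
E
```

```text
[475.35962275 -11.67141714  59.31373765] [-1.79999440e+02 -4.10033932e-03 -3.54860279e-01] [ 0.11463962  0.07398258 -0.34150301] [ 0.01208317 -0.04509028  0.0190545 ] 85.69166159928808
['w17', 's17'] (array([ 4.68628e+02, -1.09120e+01,  8.58200e+00,  1.30000e-02,
        1.76000e-01]), np.float64(-111.63))
['w18'] (array([ 4.71507e+02, -1.15200e+01,  2.24500e+00,  3.00000e-03,
        2.30000e-02]), np.float64(-66.3))
['w18', 's18'] (array([ 4.67938e+02, -1.21280e+01,  4.70000e-02, -2.70000e-02,
        3.10000e-02]), np.float64(-119.95))
```

View pics/w18.png

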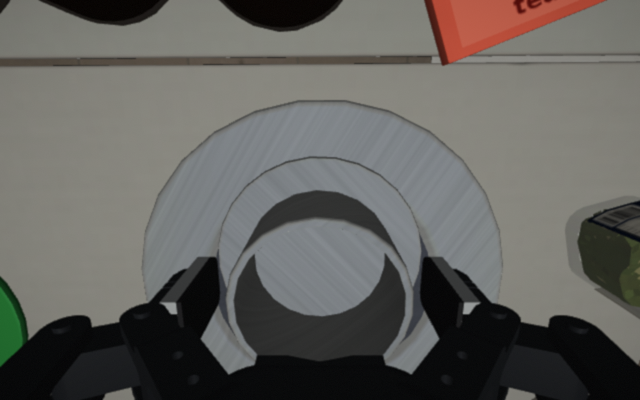

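View pics/s18c.png

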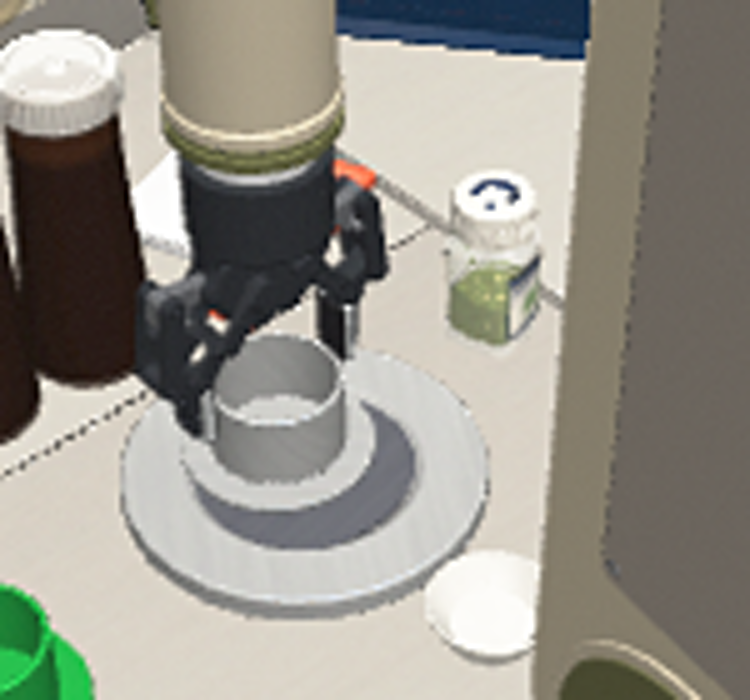

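drive_tool([
  [[0, 0, 15], 0],
  [[0, 0, 35], 0],
  [[0, 0, 60], 0],
  [[-5, 0, 90], 0],
  [[-10, 0, 120], 0],
  [[-15, 0, 145], 0],
  [[-15, 0, 150], 0],
  [[-15, 0, 150], 0],
])

```text
time: 15.85
tool_pos: [461.8, -11.9, 211.9]
tcp_rot: [180.0, -0.3, -0.4]
ft_force: [0.3, -0.0, 0.4]
finger_gap: 85.2
```

```bash
python3 - <<'E'
from h import *
snap('wrist','w19'); snap('scene','s19');crop('w19',180,20,460,240,2.85)
s=r.sense(); print(s['tool_pos'])
for v in (['w19'],['w19','s19'],['s19']): print(v,tiltfit(v,466,-12))
for z,q in ((22,33),(22,52),(66,33),(66,36.5),(16,98)): print(z,q,fit('w19',(467,-12) if q<90 else (450,-12),z,q,10,1),fit('s19',(467,-12) if q<90 else (450,-12),z,q,10,1))
E
```

```text
[460.11501125 -11.65695053 208.43982191]
['w19'] (array([ 4.70651e+02, -1.15140e+01,  5.33900e+00, -2.00000e-03,
        2.30000e-02]), np.float64(-82.47))
['w19', 's19'] (array([ 4.71069e+02, -1.16350e+01,  3.93000e-01, -2.70000e-02,
       -2.30000e-02]), np.float64(-139.64))
['s19'] (array([ 4.70123e+02, -1.07830e+01,  7.34000e-01,  1.00000e-02,
       -4.20000e-02]), np.float64(-64.9))
22 33 (np.float32(22.915527), np.float64(470.0), np.float64(-11.0)) (np.float32(18.80767), np.float64(467.0), np.float64(-10.0))
22 52 (np.float32(18.535923), np.float64(471.0), np.float64(-11.0)) (np.float32(14.689619), np.float64(468.0), np.float64(-8.0))
66 33 (np.float32(23.860172), np.float64(472.0), np.float64(-11.0)) (np.float32(20.73283), np.float64(467.0), np.float64(-8.0))
66 36.5 (np.float32(20.10266), np.float64(470.0), np.float64(-9.0)) (np.float32(19.15792), np.float64(466.0), np.float64(-10.0))
16 98 (np.float32(14.045942), np.float64(451.0), np.float64(-13.0)) (np.float32(13.68034), np.float64(440.0), np.float64(-5.0))
```

View pics/w19c.png

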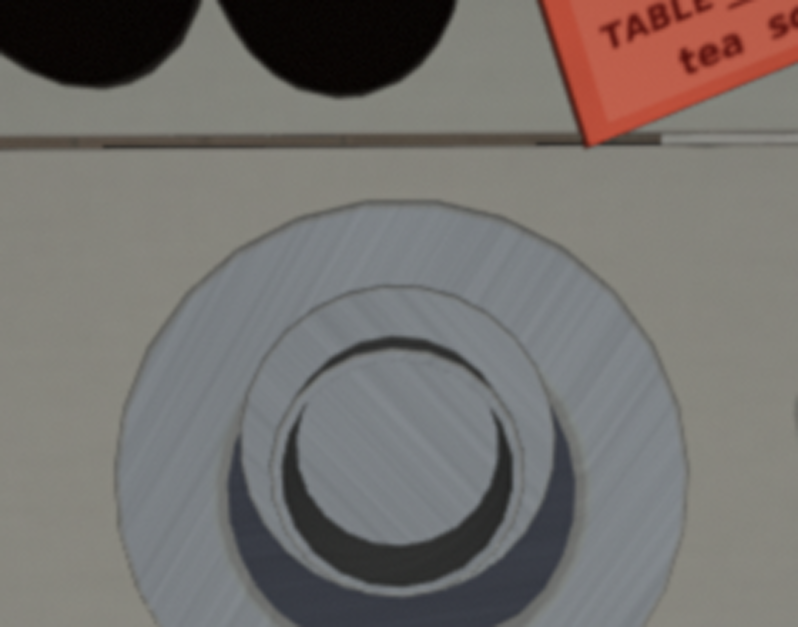

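drive_tool([
  [[-4, -31, 0], 6.5],
  [[-8, -62, 0], 13],
  [[-12, -93, 0], 19.5],
  [[-16, -124, 0], 26],
  [[-20, -155, 0], 32.5],
  [[-24, -186, 0], 39],
  [[-28, -217, 0], 45.5],
  [[-33, -249, 0], 52],
])

```text
time: 16.62
tool_pos: [426.1, -261.4, 206.7]
tcp_rot: [-179.8, -0.0, 52.0]
ft_force: [0.5, 1.3, 0.4]
finger_gap: 85.2
```

drive_tool([
  [[0, 0, 0], 6.5],
  [[0, 0, 0], 13],
  [[0, 0, 0], 19.5],
  [[0, 0, 0], 26],
  [[0, 0, 0], 32.5],
  [[0, 0, 0], 38],
  [[0, 0, 0], 38],
  [[0, 0, 0], 38],
])

```text
time: 17.28
tool_pos: [426.6, -260.2, 207.3]
tcp_rot: [-179.9, -0.1, 89.5]
ft_force: [-0.3, -0.5, -0.6]
finger_gap: 85.1
```

```bash
python3 - <<'E'
from h import *
snap('wrist','w20'); s=r.sense(); print(s['tool_pos'],s['tcp_rot'],s['joint_pos'])
snap('top','t20'); crop('t20',250,150,450,270,4)
E
```

```text
[ 426.81235891 -260.24016986  207.70767767] [-1.79882270e+02 -8.76157169e-02  8.94460457e+01] [-3.72504766e+01 -6.57201297e+00  1.04173969e+02 -1.02052162e-04
  8.25447978e+01 -3.66965989e+01]
```

View pics/w20.png

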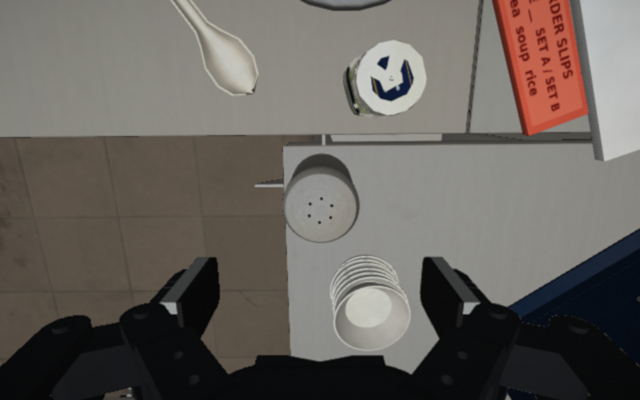

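View pics/t20c.png

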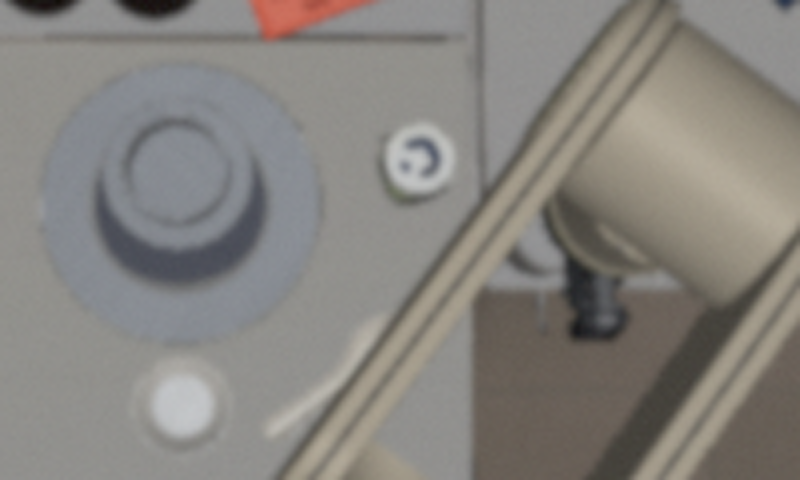

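```bash
python3 - <<'E'
from h import *
print('top holes',tri([('w20',320.5,210),('w1',315.4,107.7)]), atz('w20',320.5,210,95),atz('w1',315.4,107.7,95))
crop('w20',260,140,420,260,5)
for z in (80,85,90): print(z,fit('w20',(427,-261),z,29,8,.5))
for u,v in ((391,78),(371,307)): print(atz('w20',u,v,98 if u==391 else 78))
E
```

```text
top holes [ 427.23696557 -260.179171     99.5613823 ] [ 427.47283084 -261.53738673   95.        ] [ 426.98141165 -260.11274274   95.        ]
80 (np.float32(23.611843), np.float64(428.0), np.float64(-265.0))
85 (np.float32(22.281036), np.float64(427.5), np.float64(-262.5))
90 (np.float32(22.599487), np.float64(428.5), np.float64(-260.5))
[ 473.29907476 -172.96749778   98.        ]
[ 468.98190421 -351.63391398   78.        ]
```

View pics/w20c.png

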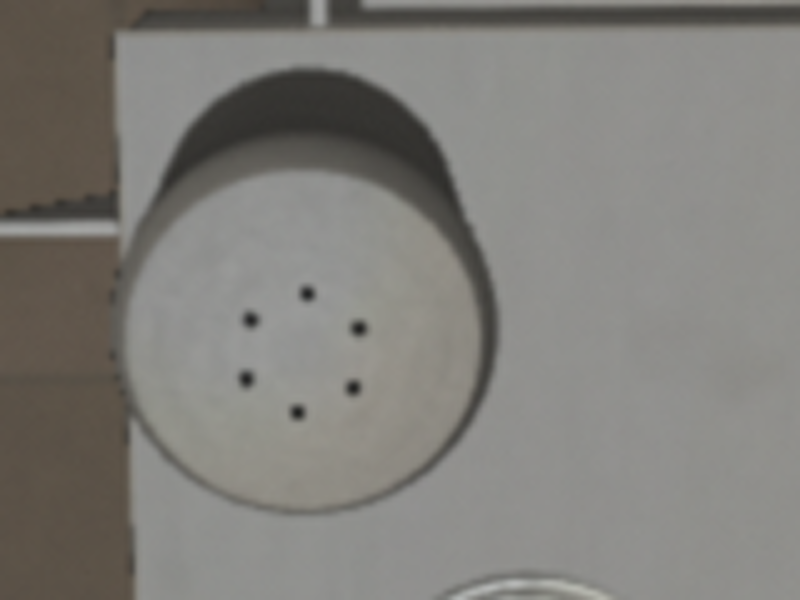

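drive_tool([
  [[0, -0.5, -20], 0],
  [[0, -0.5, -45], 0],
  [[0, -0.5, -70], 0],
  [[0, -0.5, -95], 0],
  [[0, -0.5, -115], 0],
  [[0, -0.5, -128], 0],
  [[0, -0.5, -135], 0],
  [[0, -0.5, -135], 0],
])

```text
time: 18.05
tool_pos: [426.1, -260.2, 72.2]
tcp_rot: [-179.8, -0.1, 89.6]
ft_force: [-0.4, 0.6, -0.0]
finger_gap: 85.6
```

```bash
python3 - <<'E'
from h import *
snap('wrist','w21'); s=r.sense(); print(s['tool_pos'],s['tcp_rot'],s['ft_force'])
E
```

```text
[ 426.8901491  -260.84492912   73.68175874] [-1.79924107e+02 -5.71396869e-02  8.95802635e+01] [-0.64990294  0.42460913  0.64496004]
```

View pics/w21.png

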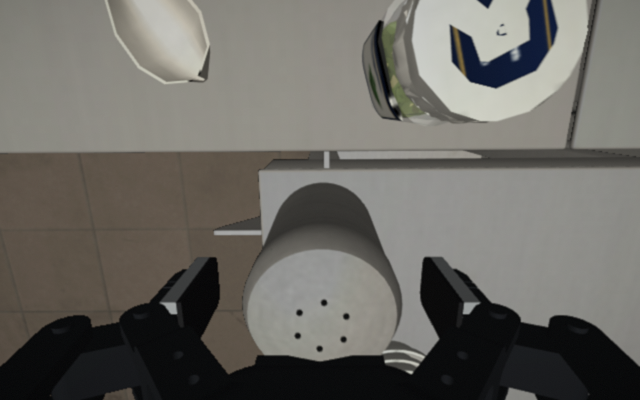

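drive_tool([
  [[0, 0, 0], 0],
  [[0, 0, 0], 0],
  [[0, 0, 0], 0],
  [[0, 0, 0], 0],
  [[0, 0, 0], 0],
  [[0, 0, 0], 0],
  [[0, 0, 0], 0],
  [[0, 0, 0], 0],
], fingers=45, squeeze=40)

```text
time: 18.77
tool_pos: [428.1, -261.9, 76.0]
tcp_rot: [179.9, 0.1, 89.6]
ft_force: [-3.1, 0.5, 6.2]
finger_gap: 56.9
```

drive_tool([
  [[0, 0, 5], 0],
  [[0, 0, 15], 0],
  [[0, 0, 30], 0],
  [[0, 0, 50], 0],
  [[0, 0, 70], 0],
  [[0, 0, 90], 0],
  [[0, 0, 105], 0],
  [[0, 0, 110], 0],
])

```text
time: 19.43
tool_pos: [428.7, -262.2, 188.4]
tcp_rot: [179.8, 0.2, 89.6]
ft_force: [-0.1, -0.3, -1.6]
finger_gap: 56.9
```

```bash
python3 - <<'E'
from h import *
snap('wrist','w22'); s=r.sense(); print(s['tool_pos'],s['tcp_rot'],s['ft_force'],s['wrist_torque'],s['finger_gap'])
snap('scene','s22')
E
```

```text
[ 428.67898099 -262.16509368  187.90401871] [179.75968559   0.1819814   89.6472357 ] [ 0.68938098 -0.53310534 -0.12945638] [-0.03241251 -0.0318806   0.00457755] 56.85533153509032
```

View pics/w22.png

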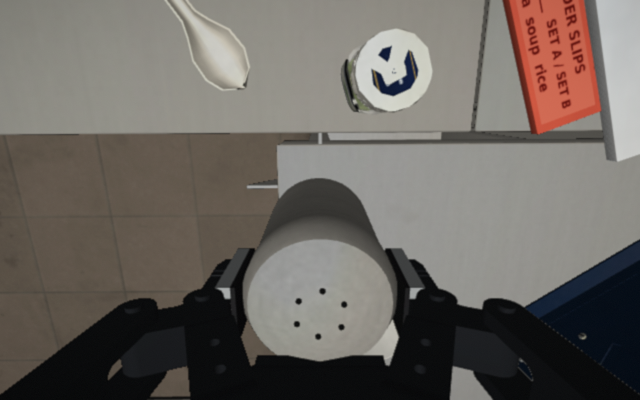

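View pics/s22.png

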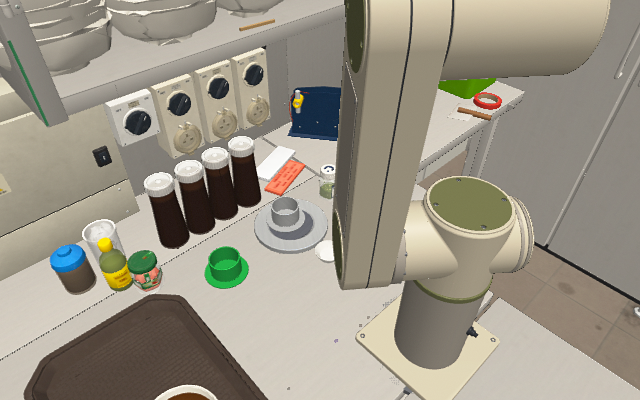

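```bash
python3 - <<'E'
from h import *
for z in (205,207,209): print(atz('w22',320.4,313,z))
s=r.sense(); print(s['tool_pos'])
print(fit('w22',(428,-262),197,29,8,.5))
E
```

```text
[ 429.52324061 -262.82836006  205.        ]
[ 429.51907311 -261.49539272  207.        ]
[ 429.5149056  -260.16242538  209.        ]
[ 428.13792927 -261.76760807  186.12311886]
(np.float32(23.695435), np.float64(430.0), np.float64(-261.0))
```

drive_tool([
  [[0, 0, 20], 0],
  [[4, 25, 35], 0],
  [[10, 60, 35], 0],
  [[16, 95, 35], 0],
  [[22, 130, 35], 0],
  [[28, 165, 35], 0],
  [[34, 200, 35], 0],
  [[38, 225, 35], 0],
])

```text
time: 20.2
tool_pos: [464.6, -33.4, 217.8]
tcp_rot: [-179.9, -0.1, 89.7]
ft_force: [0.6, -0.3, -0.6]
finger_gap: 57.0
```

drive_tool([
  [[3, 12, 0], 0],
  [[5, 22, -5], 0],
  [[5, 25, -20], 0],
  [[5, 25, -35], 0],
  [[5, 25, -50], 0],
  [[5, 25, -57], 0],
  [[5, 25, -59], 0],
  [[5, 25, -59], 0],
])

```text
time: 20.87
tool_pos: [469.6, -11.4, 159.2]
tcp_rot: [-179.9, -0.0, 89.6]
ft_force: [-0.3, 0.8, -0.2]
finger_gap: 56.5
```

```bash
python3 - <<'E'
from h import *
snap('wrist','w23'); s=r.sense(); print(s['tool_pos'],s['tcp_rot'],s['ft_force'],s['finger_gap'])
snap('scene','s23'); crop('s23',230,130,380,270,5)
for z,q in ((22,52),(66,33),(66,36.5),(16,98)): print(z,q,fit('w23',(470,-12) if q<90 else (450,-12),z,q,10,1))
print(atz('w23',320.4,313,179))
E
```

```text
[470.26822699 -11.46573425 160.22642453] [-1.79972262e+02 -2.41117372e-03  8.96130808e+01] [-0.88700911 -0.67494988 -0.54807347] 56.76111057469165
22 52 (np.float32(14.6678295), np.float64(471.0), np.float64(-10.0))
66 33 (np.float32(14.946588), np.float64(471.0), np.float64(-2.0))
66 36.5 (np.float32(13.362996), np.float64(470.0), np.float64(-22.0))
16 98 (np.float32(13.966806), np.float64(451.0), np.float64(-12.0))
[470.53364135 -10.03591853 179.        ]
```

View pics/w23.png

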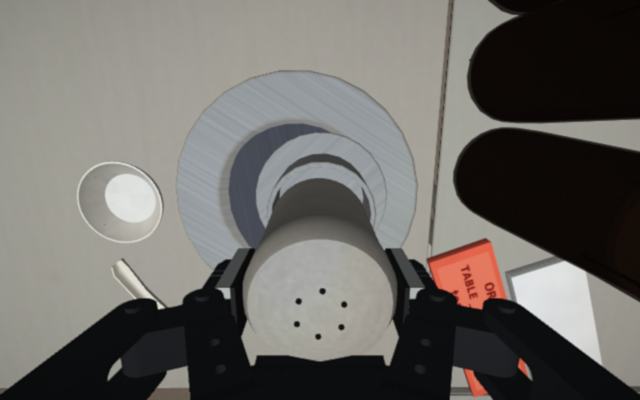

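View pics/s23c.png

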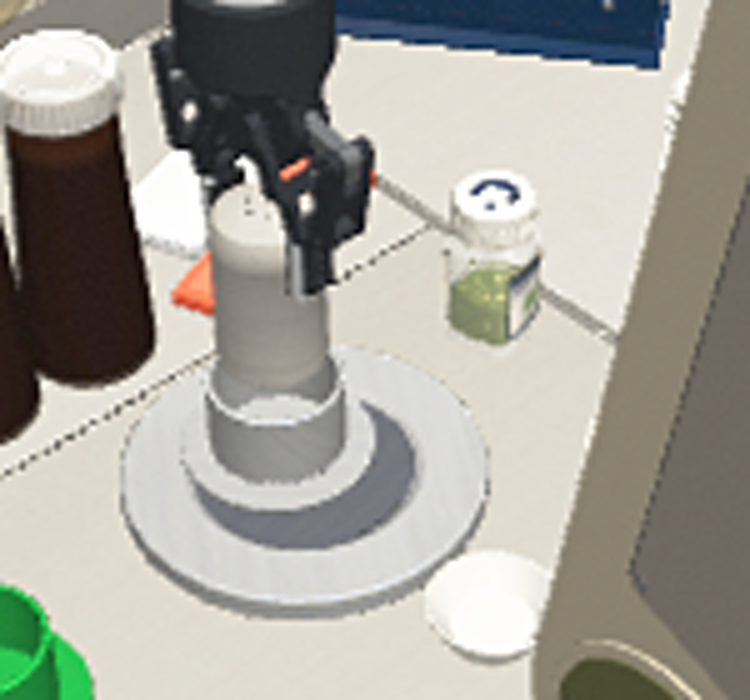

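```bash
python3 - <<'E'
from h import *
for z in (22,44,66,84,110,140,170): 
    a=(proj('s23',(470.5,-11,z))-[230,130])*5; b=proj('w23',(470.5,-11,z)); print(z,a.round(1),b.round(1))
i=np.load('pics/s23.npz')['img'][150:240,255:315,::-1]; cv2.imwrite('pics/s23d.png',cv2.resize(i,None,fx=8,fy=6.6,interpolation=cv2.INTER_CUBIC))
E
```

```text
22 [274.  433.8] [320.5 198.5]
44 [272.3 403.7] [320.5 206.2]
66 [270.5 372.7] [320.5 215.4]
84 [269.  346.8] [320.5 224.3]
110 [266.8 308.4] [320.5 240.1]
140 [264.2 262.6] [320.4 264.8]
170 [261.5 215.2] [320.3 301.1]
```

View pics/s23d.png

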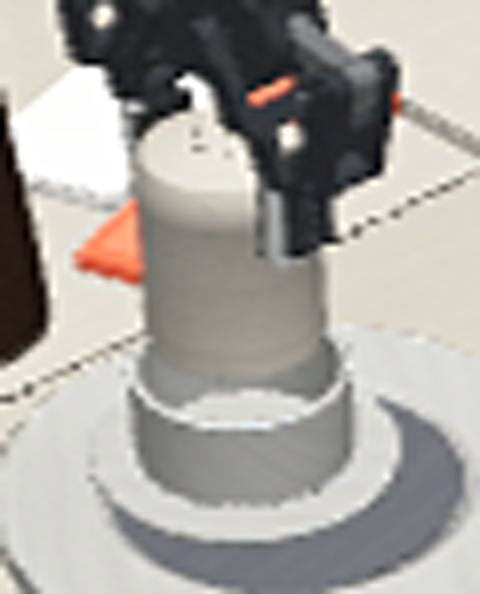

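drive_tool([
  [[0, 0, -8], 0],
  [[0, 0, -16], 0],
  [[0, 0, -24], 0],
  [[0, 0, -32], 0],
  [[0, 0, -40], 0],
  [[0, 0, -46], 0],
  [[0, 0, -50], 0],
  [[0, 0, -52], 0],
])

```text
time: 21.63
tool_pos: [469.8, -11.1, 107.3]
tcp_rot: [-179.9, -0.0, 89.6]
ft_force: [-0.2, 0.3, -1.0]
finger_gap: 56.9
```

```bash
python3 - <<'E'
from h import *
snap('wrist','w24'); s=r.sense(); print(s['tool_pos'],s['tcp_rot'],s['ft_force'],s['wrist_torque'],s['finger_gap'])
snap('scene','s24'); crop('s24',230,130,380,270,5)
E
```

```text
[469.87953557 -11.10610105 107.33431072] [-1.79928628e+02 -1.16834441e-02  8.96454150e+01] [-0.30509817  0.13136279 -2.03417834] [0.01637629 0.04692079 0.00550443] 57.13773339556677
```

View pics/s24c.png

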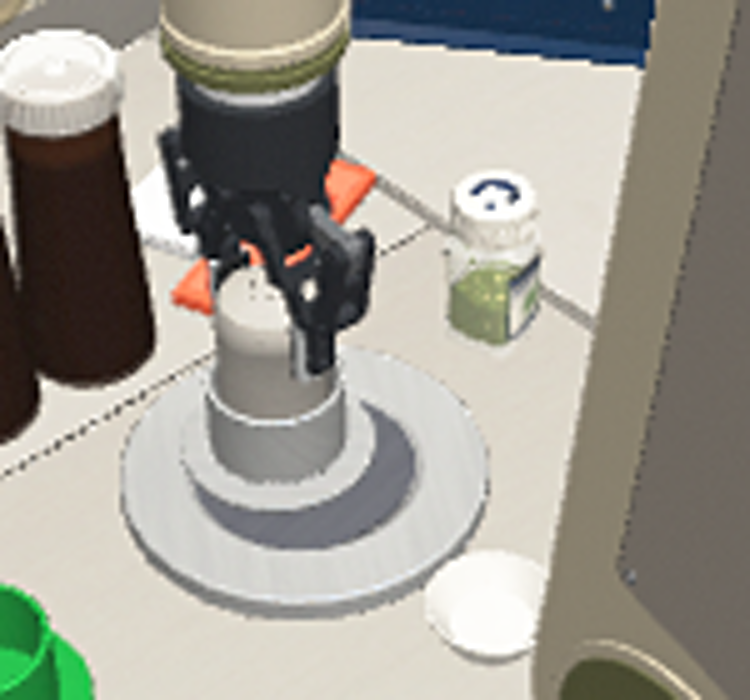

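drive_tool([
  [[0, 0, -2], 0],
  [[0, 0, -4], 0],
  [[0, 0, -5], 0],
  [[0, 0, -6], 0],
  [[0, 0, -7], 0],
  [[0, 0, -8], 0],
  [[0, 0, -9], 0],
  [[0, 0, -9], 0],
])

```text
time: 22.4
tool_pos: [470.2, -11.2, 99.1]
tcp_rot: [-180.0, -0.0, 89.6]
ft_force: [0.1, 0.3, -1.7]
finger_gap: 56.7
```

```bash
python3 - <<'E'
from h import *
s=r.sense(); print(s['tool_pos'],s['tcp_rot'],s['ft_force'],s['wrist_torque'],s['finger_gap'])
E
```

```text
[470.19676628 -11.16325135  99.05552457] [-1.79979981e+02 -2.46634330e-03  8.96458557e+01] [ 0.12988767  0.2605115  -1.74193338] [ 0.03891843  0.05157981 -0.02180601] 56.74379110994687
```

drive_tool([
  [[0, 0, -0.5], 0],
  [[0, 0, -1], 0],
  [[0, 0, -1.5], 0],
  [[0, 0, -2], 0],
  [[0, 0, -2.5], 0],
  [[0, 0, -3], 0],
  [[0, 0, -3], 0],
  [[0, 0, -3], 0],
])

```text
time: 23.07
tool_pos: [470.8, -11.2, 97.4]
tcp_rot: [180.0, 0.0, 89.6]
ft_force: [-3.6, 0.9, 8.3]
finger_gap: 56.6
```

```bash
python3 - <<'E'
from h import *
s=r.sense(); print(s['tool_pos'],s['tcp_rot'],s['ft_force'],s['wrist_torque'],s['finger_gap'])
snap('wrist','w25');snap('scene','s25'); crop('s25',230,130,380,270,5)
E
```

```text
[470.75675436 -11.23315096  97.35054759] [1.79957765e+02 7.09898154e-03 8.96487231e+01] [-3.61131531  0.86379583  8.34368642] [0.06428144 0.73549116 0.01376601] 56.630072775160514
```

View pics/s25c.png

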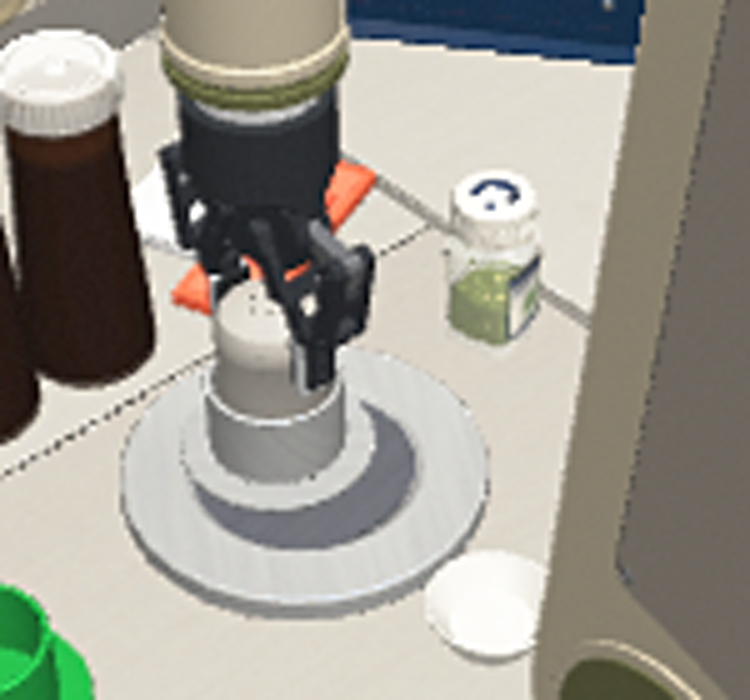

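drive_tool([
  [[0, 0, 0.5], 0],
  [[0, 0, 1], 0],
  [[0, 0, 1], 0],
  [[0, 0, 1], 0],
  [[0, 0, 1], 0],
  [[0, 0, 1], 0],
  [[0, 0, 1], 0],
  [[0, 0, 1], 0],
], fingers=85.4)

```text
time: 23.83
tool_pos: [470.3, -11.2, 97.3]
tcp_rot: [-180.0, -0.0, 89.6]
ft_force: [-0.3, 0.3, -0.3]
finger_gap: 85.5
```

drive_tool([
  [[0, 0, 8], 0],
  [[0, 0, 20], 0],
  [[0, 0, 35], 0],
  [[0, 0, 55], 0],
  [[0, 0, 80], 0],
  [[0, 0, 105], 0],
  [[0, -10, 120], 0],
  [[0, -20, 120], 0],
])

```text
time: 24.5
tool_pos: [472.8, -31.6, 223.2]
tcp_rot: [179.5, 0.1, 89.7]
ft_force: [0.5, 0.5, 0.1]
finger_gap: 85.2
```

```bash
python3 - <<'E'
from h import *
s=r.sense(); print(s['tool_pos'],s['ft_force'],s['time'])
snap('wrist','w26');snap('scene','s26'); crop('s26',230,130,380,270,5)
for z,q in ((117-8,29),(66,36.5),(22,52)): print(z,q,fit('w26',(470,-12),z,q,10,1),fit('s26',(470,-12),z,q,10,1))
E
```

```text
[472.82406065 -31.56538867 223.17906215] [0.49292236 0.49352459 0.147577  ] 24.5
109 29 (np.float32(22.6516), np.float64(470.0), np.float64(-8.0)) (np.float32(14.713741), np.float64(466.0), np.float64(-13.0))
66 36.5 (np.float32(19.870138), np.float64(469.0), np.float64(-18.0)) (np.float32(15.233032), np.float64(466.0), np.float64(-10.0))
22 52 (np.float32(18.103367), np.float64(471.0), np.float64(-13.0)) (np.float32(15.335707), np.float64(470.0), np.float64(-10.0))
```

View pics/s26c.png

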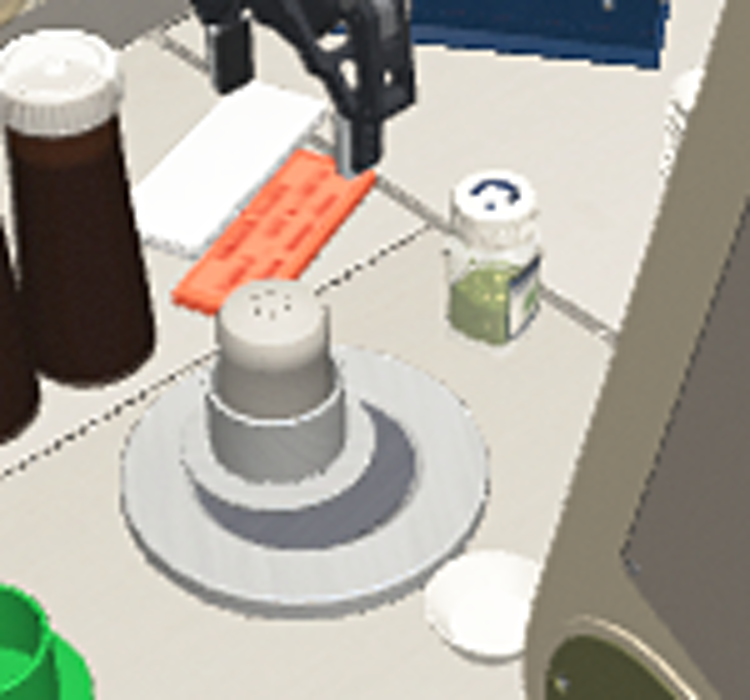

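View pics/w26.png

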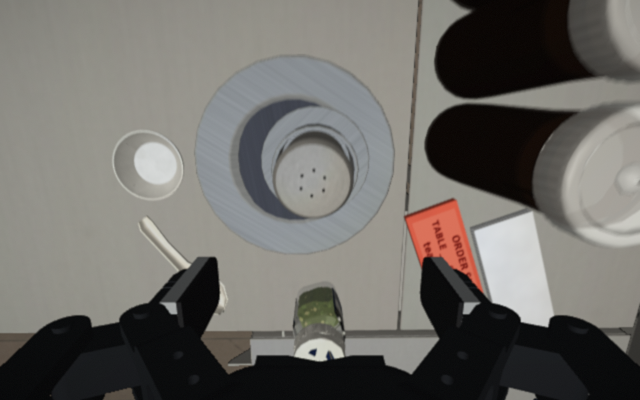

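drive_tool([
  [[0, 0, 10], 0],
  [[0, 0, 10], 0],
  [[0, 0, 10], 0],
  [[0, 0, 10], 0],
  [[0, 0, 10], 0],
  [[0, 0, 10], 0],
  [[0, 0, 10], 0],
  [[0, 0, 10], 0],
])

```text
time: 25.27
tool_pos: [470.2, -31.1, 227.1]
tcp_rot: [-180.0, -0.0, 89.7]
ft_force: [0.0, -0.1, 0.4]
finger_gap: 85.5
```

```bash
python3 - <<'E'
from h import *
print('holes',tri([('w26',313,181),('s26',284,190.6)]))
s=r.sense(); print(s['ft_force'],s['time'],s['qd'].round(2))
print(r.hand_in())
E
```

```text
holes [469.52744239 -11.91522259 113.50940123]
[ 0.04903565 -0.05367162  0.37856326] 25.2667 [-0.05 -0.11 -0.16 -0.03 -0.05 -0.  ]
the job is handed in; nothing more can be done
None
```

The holder is seated in the socket, the pepper shaker stands upright in its cup, and I handed the job in at about 25 s. No verdict was reported.

**Seating the holder:** My first push from inside the cup tipped the holder forward by my estimate of about 0.4 rad (the limit is 0.6), with the fingertips reading about 11 N back and 16 N up. I think the flange caught on the edge of the well. I backed off, gripped the cup from outside and slid it along the stand. The first release left the foot partly in; I moved it another 7 mm and released, and it dropped in level.

**Setting the shaker down:** I lowered it into the cup until the floor pushed back with about 8 N, then let go.

**Last checks:**
- **Holder:** the wrist camera puts its centre about 19 mm from the stand's centre. It is level to within the roughly 0.03 rad the fits scatter, and its underside measured 0–5 mm over the worktop (3 mm when seated).
- **Shaker:** the holes in its top measured at (469.5, −11.9, 113.5) mm. That is within about 2 mm of the holder's axis (470.5, −11), with the expected top at z ≈ 117.
- **Robot:** it touched nothing, with a force reading near zero.
- **Bystanders:** the spice jar and dishes looked unmoved in the pictures, but I did not measure them at the end.

**Disagreements:** the scene camera put the holder and stand 3–10 mm away from the wrist camera's readings. The last edge fits of the shaker and cup rim also scattered by several mm. For both I relied on the wrist camera, the two-view measurement of the holes and the contact force.

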